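Hang the weighted sampling dipper plumb on its drip stand

ROBOT

A 6-joint arm with a two-finger parallel gripper is mounted at the origin on the work surface. World frame = base frame: x ahead of the robot, y to its left, z up, the work surface at z = 0. Lengths are in m, angles in rad, forces in N, time in s.
With the tool pointing down it reaches from about 0.15 to 0.775 m from the base axis. Payload 6.1 kg.
Tool frame: the origin (TCP) lies midway between the tips of the shut fingers; the grasp point (between the pads) lies 19 mm behind it; z points along the fingers, x is the direction in which the jaws open and shut, and the axes are right-handed (so a half turn about z gives the same grasp; the last joint's range is limited). The gripper opens to 85 mm and grips with 20 to 120 N. Pads are 22 mm wide; open, the fingers measure 114 mm over their backs; the gripper's body (76 mm by 85 mm) begins 54 mm behind the grasp point. The pads swing forward as they close: fully open they stand 13 mm farther back than shut.
Start: joints at [-1.214, 0.126, -0.04, 1.405, 0, 1.571], TCP at [0.183, -0.492, 0.231] pointing down, gripper open.
Joint ranges: [-2.72, 2.72], [-0.95, 1.95], [-1.27, 1.35], [-1.78, 2.02], [-1.46, 1.47], [-3.14, 3.14]. Speed limits (rad/s): [2.39, 2.39, 3.01, 3.14, 3.14, 3.14].

INTERFACE

Orientations are given as a unit quaternion [x, y, z, w].
In Python, from plant import robot, eyes gives the robot as it stands.
- The arm moves only by the shell command python3 -m jog 'ROWS' [FORCE]. ROWS is text: rows parted by semicolons, each of 7 numbers parted by spaces: the closure in counts, from 0 (fully open) to 255 (shut), then the shift along the tool's x, y, z in units of 50 mm (1.0 is 50 mm), then the turn, a rotation vector about the tool's x, y, z in units of 8 degrees (1.0 is 8 degrees). In form: hand dx dy dz ax ay az; .... A call has 1 to 10 rows; each row shifts and turns the commanded pose from where the row before left it, along the tool's axes as they then stand; what a row does not reach is not made up. A row lasts 1/10 s, in which the tool goes at most 50 mm and 8.59 degrees, less where a joint would pass 70% of its speed; a pose out of reach is approached as far as the arm can. A call is refused whole if a number of a shift passes 1 or a number of a turn 1, either way. A call with a gripper value outside its range is refused whole. The fingers move at their own pace and stop on an object; FORCE is the grip in N (left out, the last holds). Time passes only in rows, so rows that do not move let the fingers close. It gives the time, the measured TCP pose, the force and the opening at its end, in the units of the state.
- robot.get_state(): the state, without advancing time (a new reading comes with each control period).
- eyes.snapshot(name): name is "side" or "top" or "wrist"; returns a dict with "img" (384x512x3 uint8, red, green, blue), "fx", "fy", "cx", "cy" (pixels), "T" (4x4, takes a point from camera to world coordinates). Camera axes: x right, y down, z forward; pixel columns grow to the right and rows downward; lengths in m; the calibration is good to about 2 mm. The wrist camera is an equidistant fisheye: a pixel r from the principal point sees the ray r / f radians off the axis. A picture is of the moment at which its call begins. There is no depth.
- robot.close_job(): hands the job in, once; it reports no verdict.
The state is a dict: "time_s": time; "joint_positions": joint angles; "qvel": joint speeds; "tau": joint torques, N m; "position": TCP position; "orientation": TCP orientation; "wrist_force": force on the tool from outside, world axes, zero at the start; "moment": the same for the moment, N m; "finger_gap": opening from 0.0 (shut) to 1.0 (fully open).
Only numpy, scipy, OpenCV 4.12 (cv2) and the standard library are available. Lean on these libraries where they do the work, as an engineer would, in place of code of your own. Each camera call takes 0.05 s, during which the arm holds its last target.

TASK

Take the steel sampling dipper firmly by its ball head and draw it out from under the glass shelf. In the air, ease your grip on the ball until the dipper swings down and hangs plumb and still from your fingers; then, with it hanging plumb, close firmly on the ball again and hang it by its collar in the fork of the drip stand. Let go and leave the two bottles and the flask where they are.

Things in the scene. Friction and masses are not known exactly. Their poses are not given: they have to be found in the camera images.
- dipper_head (a point): Centre of the dipper's steel ball head, 20 mm in diameter. x: along the stem from cup to head, up when plumb; y: across, level; z: up while lying. Pinched at 100 N the ball resists about 0.3 N m of turning, at 30 N 0.1 N m, in proportion; at 5 to 8 N the dipper hangs within a few degrees of plumb; under about 3 N it slips out. Starts lying level, head towards the robot, 35 mm up.
- dipper_collar (a point): Middle of the underside (cup side) of the dipper's collar, a disc 32 mm in diameter and 8 mm thick round the stem, 49 mm from the centre of the ball head. The stem is round, 8 mm in diameter. Axes as dipper_head.
- dipper_cup (a point): Centre of the cup, the heavy square end of the dipper: 70 mm along the stem, 46 by 46 mm across, 130 mm from the centre of the ball head (its far end 165 mm). The dipper is one rigid steel piece 175 mm long, 0.24 to 0.34 kg, nearly all of it in the cup. Axes as dipper_head.
- rack: Fixed low rack, front open: base board 130 by 200 mm, 12 mm thick, with a sill along its front edge (x -60 to -52 mm), top 24 mm above the work surface. Only the dipper's cup lies on the board; collar and head stick out in front. Origin on the work surface, 5 mm in front of the board's middle; x to the rack's back, away from the robot, y left, z up.
- rack_shelf (a point): Middle of the front edge of the rack's clear shelf, on its top face, 104 mm above the work surface. The shelf is 8 mm thick (underside 96 mm up), 200 mm wide, and reaches 116 mm back from here. Four posts 12 mm thick carry it, 8 and 106 mm behind this edge, 92 mm to either side of the middle. Axes as rack.
- stand_fork (a point): Hanging place of the drip stand, midway between the fork's two prongs, level with their tops, 150 mm up. Prongs point to -x of this frame, roughly at the robot (z up); each 10 mm wide and thick, with a 16 mm slot between, open at the tips, ending at x = 19 mm. The tips (x -40 to -34 mm) turn up 8 mm: pass the collar over them, then let it down on the prongs, stem in the slot.
- stand: Fixed drip stand: aluminium tray 150 by 130 mm with a rim 14 mm high, and a post (14 by 30 mm, x 55 to 69 mm) that carries the fork at its top and rises no higher than the fork. Origin on the work surface, at the tray's centre, right below stand_fork; same axes.
- bottle_a: Brown bottle with a black cap, 48 mm in diameter, 110 mm tall, standing on the clear shelf; to be left alone. Origin at the centre of its underside.
- bottle_b: Second such bottle on the clear shelf; to be left alone. Origin at the centre of its underside.
- flask: Long-necked glass flask, 64 mm in diameter, 130 mm tall, standing on the work surface; to be left alone. Origin at the centre of its underside.
There are look-alikes about, which are no part of the job. Leave any blue or turquoise look-alike of the part that bears dipper_head alone. What is shaped like the rack but yellow is not meant.

How it is judged:
On the way, in this order (a step that is already met when the one before it is completed fails the run):
1. the dipper is drawn out from under the glass shelf (x of dipper_cup in the frame of rack below -0.11 m), for 0.1 s.
2. the dipper hangs plumb and still from the fingers, off the table and off the stand (angle between dipper_cup's own x axis and vertical below 0.12 rad and height (world z) of dipper_cup above 0.06 m and contact force between the fingers and dipper above 1 N and contact force between stand and dipper below 0.05 N and angular speed of dipper below 0.4 rad/s), for 0.3 s.
3. the fingers have closed firmly on it again while it hangs plumb, before it touches the stand (contact force between the fingers and dipper above 60 N and angle between dipper_cup's own x axis and vertical below 0.2 rad and contact force between stand and dipper below 0.05 N), for 0.1 s.
At the end, for the whole second after the job is handed in: The dipper hangs by its collar on the two prongs of the fork: collar underside within 28 mm of the hanging place sideways and between 3 mm below and 4 mm above the prong tops, the stem within 0.1 rad of plumb, released and swaying at less than 0.08 m/s (angle between dipper_cup's own x axis and vertical below 0.1 rad and horizontal distance between dipper_collar and stand_fork below 0.028 m and z of dipper_collar in the frame of stand_fork between -0.003 and 0.004 m and linear speed of dipper below 0.08 m/s); the robot touches nothing.
It fails at once if a bottle or the flask is moved by over 20 mm (distance of any of bottle_a, bottle_b, flask from where it was at the start of the episode above 0.02 m).
It also fails if it takes over 70 s, if anything falls off the work surface, if the arm or the gripper's body presses on something with over 40 N, if the wrist force passes 120 N, or if a joint passes its speed limit or range.

## Working session

There is one attempt and no reset: what is moved stays moved. The work goes in short steps, Python scripts to look and compute and a shell command to move; the robot and the scene stay as the last step left them, time stands still between calls to the robot, and variables do not carry over. Pictures are saved under pics/ and viewed, and the job is handed in when it is done.

```bash
ls; mkdir -p pics
python3 - <<'E'
from plant import robot, eyes
import cv2
print(robot.get_state())
for n in("side","top","wrist"):
    s=eyes.snapshot(n); cv2.imwrite(f"pics/{n}0.png",s["img"][:,:,::-1]); print(n,s["fx"],s["fy"],s["cx"],s["cy"],s["T"].round(4).tolist())
E
```

```text
pics
{'time_s': 0.0, 'joint_positions': array([-1.21400461e+00,  1.26375675e-01, -4.06203920e-02,  1.40542532e+00,
       -3.06726337e-06,  1.57082931e+00]), 'qvel': array([-0.00075228, -0.00038964, -0.00011046, -0.00121004,  0.0011868 ,
        0.00033071]), 'tau': array([ 2.01812218e-03, -4.35913968e+01,  3.52922916e+01,  1.72295520e-02,
        2.42527667e-04, -5.19812886e-06]), 'position': array([ 0.18321729, -0.49153854,  0.23052509]), 'orientation': array([ 8.21351940e-01, -5.70421188e-01, -6.68265073e-04, -4.62203974e-04]), 'wrist_force': array([-0.09064258,  0.54611812,  0.04233216]), 'moment': array([0.0084015 , 0.00362446, 0.04606229]), 'finger_gap': 0.9982494122381902}
side 421.5741875916742 421.5741875916742 250.8573902590537 192.6314920896601 [[-0.8808, -0.2708, 0.3885, 0.1125], [-0.4728, 0.4566, -0.7536, 0.7305], [0.0267, -0.8475, -0.5301, 0.6823], [0.0, 0.0, 0.0, 1.0]]
top 449.2291076816835 449.2291076816835 255.89946926088783 195.84660315024618 [[0.0128, -0.9821, 0.1879, 0.3073], [-0.9999, -0.0114, 0.0084, -0.0769], [-0.0061, -0.188, -0.9822, 1.196], [0.0, 0.0, 0.0, 1.0]]
wrist 297.3186396354542 297.3186396354542 258.9316138037431 192.00375716798294 [[0.3498, -0.8984, -0.2657, 0.2521], [-0.9368, -0.3362, -0.0969, -0.4675], [-0.0023, 0.2827, -0.9592, 0.3746], [0.0, 0.0, 0.0, 1.0]]
```

View pics/side0.png

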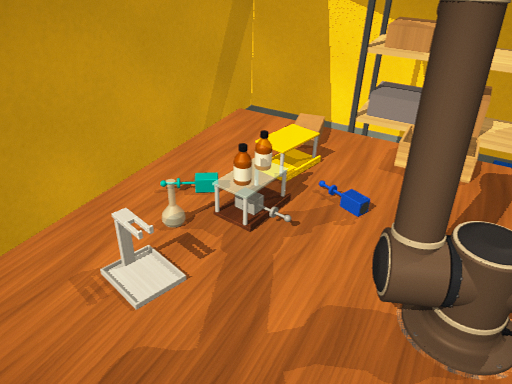

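View pics/top0.png

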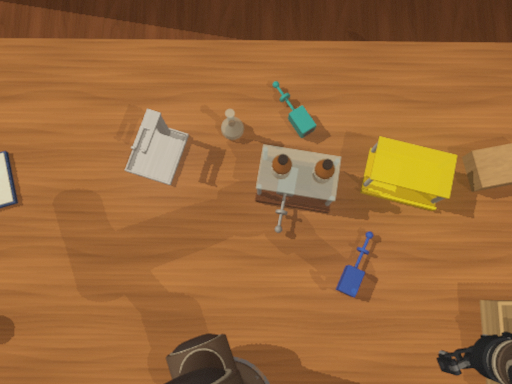

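View pics/wrist0.png

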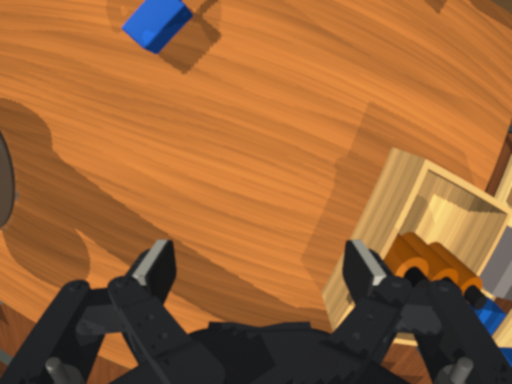

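Top view: the rack is at about (298,180) and the dipper head at (279,228). The stand is at (157,150), the flask at (232,128), and the blue decoy at (355,265). I'll zoom in.

Run:
```python
import cv2
a=cv2.imread("pics/top0.png"); b=cv2.imread("pics/side0.png")
cv2.imwrite("pics/z1.png",cv2.resize(a[140:240,245:355],None,fx=7,fy=6,interpolation=2)[:600,:800])
cv2.imwrite("pics/z2.png",cv2.resize(a[100:190,115:215],None,fx=6,fy=6,interpolation=2))
cv2.imwrite("pics/z3.png",cv2.resize(b[160:235,200:300],None,fx=8,fy=8,interpolation=2))
cv2.imwrite("pics/z4.png",cv2.resize(b[200:310,90:190],None,fx=5,fy=5,interpolation=2))
```

```text
(no output)
```

View pics/z1.png

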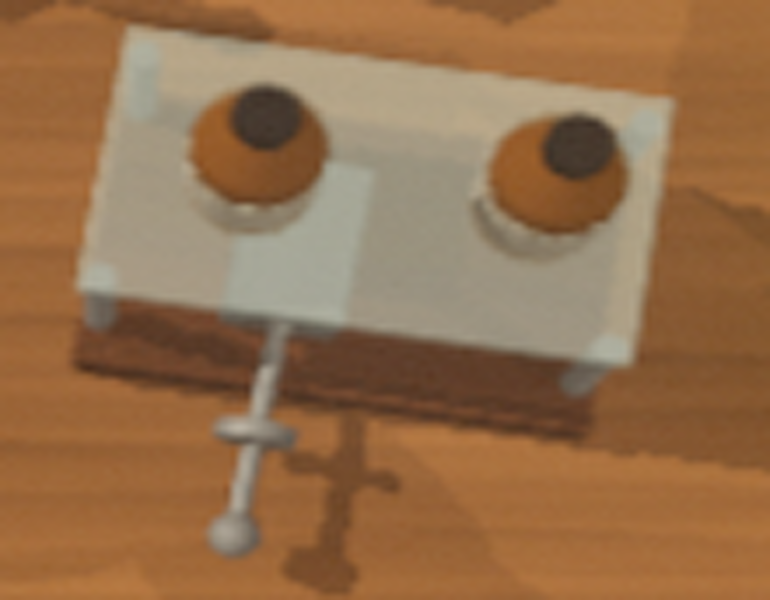

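View pics/z2.png

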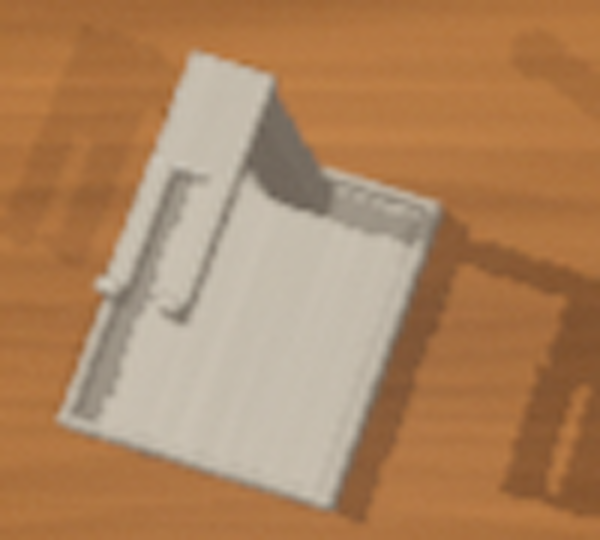

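View pics/z3.png

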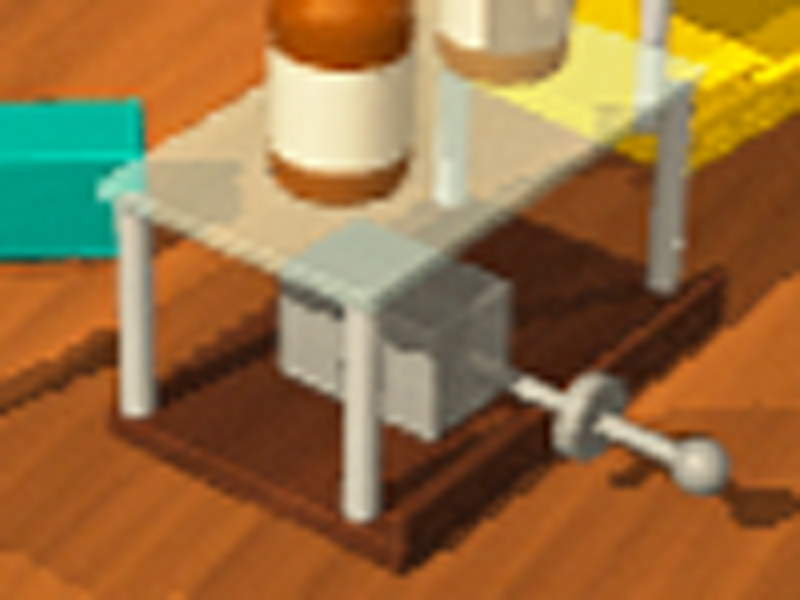

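View pics/z4.png

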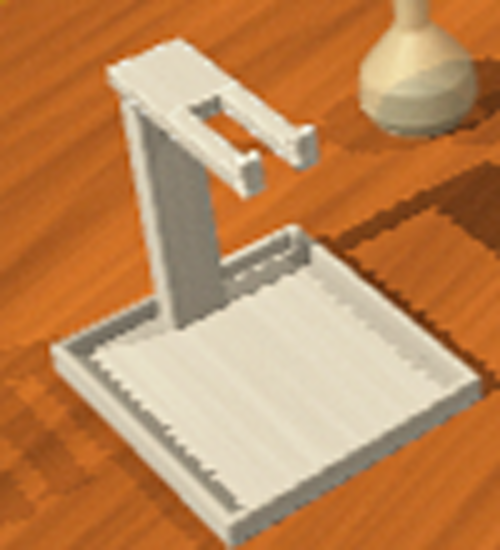

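```bash
cat > h.py <<'E'
import numpy as np
from scipy.optimize import least_squares
TOP=dict(f=449.2291,c=(255.8995,195.8466),T=np.array([[0.0128,-0.9821,0.1879,0.3073],[-0.9999,-0.0114,0.0084,-0.0769],[-0.0061,-0.188,-0.9822,1.196]]))
SIDE=dict(f=421.5742,c=(250.8574,192.6315),T=np.array([[-0.8808,-0.2708,0.3885,0.1125],[-0.4728,0.4566,-0.7536,0.7305],[0.0267,-0.8475,-0.5301,0.6823]]))
def proj(C,p):
    q=(np.asarray(p)-C["T"][:,3])@C["T"][:,:3]
    return q[...,:2]/q[...,2:]*C["f"]+np.array(C["c"])
def un(uv,o,s): s=np.array(s)*1.; return (np.array(uv)+.5)/s-.5+np.array(o)
def fit(model,obs,x0):
    # obs list of (cam,uv) ; pose x,y,yaw
    m=np.array(model)
    def r(p):
        c,s=np.cos(p[2]),np.sin(p[2])
        w=np.c_[p[0]+c*m[:,0]-s*m[:,1],p[1]+s*m[:,0]+c*m[:,1],m[:,2]]
        return np.concatenate([proj(C,a)-uv for a,(C,uv) in zip(w,obs)])
    R=least_squares(r,x0); return R.x,R.fun.reshape(-1,2)
def tri(obs,x0):
    R=least_squares(lambda p:np.concatenate([proj(C,p)-uv for C,uv in obs]),x0); return R.x,R.fun
E
python3 - <<'E'
from h import *
z1=lambda u,v:(TOP,un((u,v),(245,140),(7,6)))
z2=lambda u,v:(TOP,un((u,v),(115,100),(6,6)))
z3=lambda u,v:(SIDE,un((u,v),(200,160),(8,8)))
z4=lambda u,v:(SIDE,un((u,v),(90,200),(5,5)))
np.set_printoptions(precision=4,suppress=True)
h=tri([z1(233,534),z3(700,466)],[.3,-.1,.035]);print("head",h)
c=tri([z1(255,431),z3(590,417)],[.3,-.1,.035]);print("collar",c)
# rack: shelf front edge x? unknown; fit with shelf origin
m=[(0,.1,.104),(0,-.1,.104),(.116,.1,.104),(.116,-.1,.104)]
print("shelf",fit(m,[z1(78,290),z1(632,364),z1(127,28),z1(673,100)],[.4,-.1,0]))
m2=[(0,-.1,.104),(0,.1,.104),(.116,.1,.104)]
print("shelf side",fit(m2+m,[z3(705,72),z3(368,305),z3(100,185)]+[z1(78,290),z1(632,364),z1(127,28),z1(673,100)],[.4,-.1,0]))
m=[(.075,-.065,.014),(-.075,-.065,.014),(-.075,.065,.014),(.069,.018,.15),(.069,-.018,.15)]
t=[z2(440,205),z2(332,508),z2(60,420),z2(192,52),z2(272,76)]
print("stand",fit(m,t,[.4,.2,0]))
ms=[(.075,-.065,.014),(-.075,-.065,.014),(-.075,.065,.014),(.075,.065,.014)]
print("stand both",fit(m+ms,t+[z4(297,228),z4(482,380),z4(232,538),z4(55,350)],[.4,.2,0]))
E
```

```text
head (array([ 0.4434, -0.125 ,  0.0371]), array([-0.0011, -0.0038,  0.004 ,  0.0008]))
collar (array([ 0.4881, -0.1332,  0.0363]), array([ 0.05  ,  0.1591, -0.1681, -0.0388]))
shelf (array([ 0.521 , -0.1645, -0.1469]), array([[-0.509 ,  0.2612],
       [ 0.3704,  0.4442],
       [-0.2081, -0.3788],
       [ 0.3434, -0.3806]]))
shelf side (array([ 0.5212, -0.1641, -0.1481]), array([[ 0.6144, -0.4292],
       [ 0.4949, -0.2871],
       [-0.4982, -0.0597],
       [-0.6544,  0.1227],
       [ 0.2069,  0.3977],
       [-0.2973, -0.5037],
       [ 0.2374, -0.4168]]))
stand (array([ 0.6534,  0.207 , -0.2931]), array([[-0.1231, -0.3378],
       [-0.3774, -0.077 ],
       [-0.1488,  0.5513],
       [ 0.1002, -0.1331],
       [ 0.4895, -0.0019]]))
stand both (array([ 0.6521,  0.2073, -0.2937]), array([[-0.2639,  0.1216],
       [-0.555 ,  0.3934],
       [-0.3244,  0.9905],
       [-0.0609,  0.3566],
       [ 0.3282,  0.4972],
       [-0.3965, -0.4902],
       [-0.0501, -0.0993],
       [-0.2756, -1.7156],
       [-0.6756, -0.1939]]))
```

```bash
R="0 0 0 0 0 0 -1"; python3 -m jog '0 0 0 0 0 0 -1;0 0 0 0 0 0 -1;0 0 0 0 0 0 -1;0 0 0 0 0 0 -1;0 0 0 0 0 0 -1;0 0 0 0 0 0 -1;0 0 0 0 0 0 -1;0 0 0 0 0 0 -1;0 0 0 0 0 0 -1'; python3 -m jog '0 0 0 0 0 0 -1;0 0 0 0 0 0 -1;0 0 0 0 0 0 -1;0 0 0 0 0 0 -1;0 0 0 0 0 0 -1;0 0 0 0 0 0 -1;0 0 0 0 0 0 -1;0 0 0 0 0 0 -1;0 0 0 0 0 0 -1;0 0 0 0 0 0 -0.76'
cat >> h.py <<'E'
from scipy.spatial.transform import Rotation as Rn
def go(target,yaw=None):
    from plant import robot
    s=robot.get_state(); R=Rn.from_quat(s["orientation"])
    d=R.inv().apply(np.array(target)-s["position"])/.05
    x=R.as_matrix()
    print("t",round(s["time_s"],2),"pos",s["position"].round(4),"xang",np.arctan2(x[1,0],x[0,0]).round(4),"z",x[:,2].round(3),"gap",round(s["finger_gap"],4),"F",s["wrist_force"].round(2))
    print("shift units",d.round(3))
    if yaw is not None:
        T=Rn.from_matrix(np.array([[np.cos(yaw),np.sin(yaw),0],[np.sin(yaw),-np.cos(yaw),0],[0,0,-1]]))
        print("turn units",np.degrees((R.inv()*T).as_rotvec()/8).round(3))
E
python3 -c "
from h import *
go([.4434,-.125,.15],1.406)"
```

```text
time_s: 1.05
position: [0.1833, -0.4918, 0.231]
orientation: [1.0, 0.024, -0.0, -0.0]
wrist_force: [-0.1, 0.3, 0.6]
finger_gap: 1.001
time_s: 2.05
position: [0.1833, -0.4918, 0.231]
orientation: [0.761, 0.648, 0.0, -0.0]
wrist_force: [-0.5, -1.1, -1.6]
finger_gap: 1.005
t 2.05 pos [ 0.1833 -0.4918  0.231 ] xang 1.4105 z [-0.     0.001 -1.   ] gap 1.0047 F [-0.51 -1.06 -1.6 ]
shift units [8.07  3.965 1.623]
turn units [-0.002 -0.004  0.032]
```

```bash
python3 -m jog '0 .65 .32 .12 0 0 0;0 .65 .32 .12 0 0 0;0 .65 .32 .12 0 0 0;0 .65 .32 .12 0 0 0;0 .65 .32 .12 0 0 0;0 .65 .32 .12 0 0 0;0 .65 .32 .12 0 0 0;0 .65 .32 .12 0 0 0;0 .65 .32 .12 0 0 0;0 .65 .32 .12 0 0 0'; python3 -m jog '0 .52 .25 .14 0 0 0;0 .52 .25 .14 0 0 0;0 .52 .25 .14 0 0 0;0 0 0 0 0 0 0;0 0 0 0 0 0 0'
python3 - <<'E'
from h import *
from plant import eyes
import cv2
go([.4434,-.125,.15],1.406)
for n in("wrist","top"):
    s=eyes.snapshot(n); cv2.imwrite(f"pics/{n}1.png",s["img"][:,:,::-1])
    if n=="wrist":
        np.save("w1.npy",s["T"])
        c=s["T"]
        for p in [(.4434,-.125,.035),(.4881,-.1332,.035)]:
            q=(np.array(p)-c[:3,3])@c[:3,:3]; r=np.hypot(*q[:2]); th=np.arctan2(r,q[2]); print(q[:2]/r*th*s["fx"]+[s["cx"],s["cy"]])
E
```

```text
time_s: 3.05
position: [0.3952, -0.1963, 0.171]
orientation: [0.763, 0.646, -0.0, -0.0]
wrist_force: [0.9, -0.3, 0.2]
finger_gap: 0.999
time_s: 3.55
position: [0.4443, -0.1264, 0.1499]
orientation: [0.763, 0.647, -0.0, -0.0]
wrist_force: [0.6, 0.7, 0.5]
finger_gap: 0.997
t 3.55 pos [ 0.4443 -0.1264  0.1499] xang 1.407 z [-0.001  0.    -1.   ] gap 0.9972 F [0.59 0.65 0.54]
shift units [ 0.026 -0.023 -0.002]
turn units [-0.009  0.001  0.007]
[260.80375865 184.7523355 ]
[259.83657698 231.09095006]
```

View pics/wrist1.png

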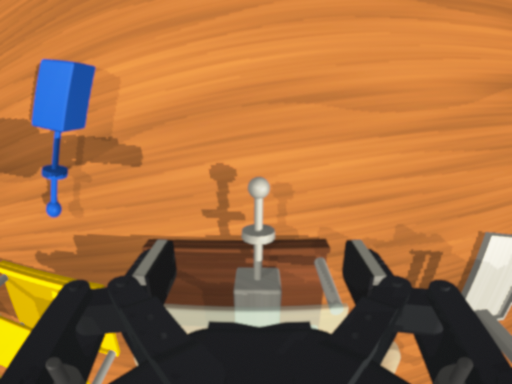

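Wrist view: the ball is at (259,188) against a prediction of (261,185), and the stem is vertical in the picture, so the estimate holds to about 1 mm. I'll descend and grip.

```bash
python3 -m jog '0 .015 0 .5 0 0 0;0 .015 0 .5 0 0 0;0 0 0 .5 0 0 0;0 0 0 .5 0 0 0;0 0 0 .5 0 0 0;0 0 0 .22 0 0 0;0 0 0 0 0 0 0'; python3 -c "
from h import *
go([.4445,-.1245,.014],1.406)"
python3 -m jog '255 0 0 0 0 0 0;255 0 0 0 0 0 0;255 0 0 0 0 0 0;255 0 0 0 0 0 0;255 0 0 0 0 0 0;255 0 0 0 0 0 0;255 0 0 0 0 0 0;255 0 0 0 0 0 0;255 0 0 0 0 0 0;255 0 0 0 0 0 0' 120
python3 - <<'E'
from h import *
from plant import eyes
import cv2
go([.4445,-.1245,.014],1.406)
for n in("wrist","side"):
    s=eyes.snapshot(n); i=s["img"][:,:,::-1]
    if n=="side": i=cv2.resize(i[150:250,190:320],None,fx=6,fy=6)
    cv2.imwrite(f"pics/{n}2.png",i)
E
```

```text
time_s: 4.35
position: [0.4434, -0.1258, 0.0133]
orientation: [0.764, 0.646, -0.001, -0.001]
wrist_force: [-0.2, 0.2, 0.5]
finger_gap: 1.002
t 4.35 pos [ 0.4434 -0.1258  0.0133] xang 1.404 z [-0.002  0.001 -1.   ] gap 1.0019 F [-0.19  0.2   0.49]
shift units [ 0.029  0.017 -0.014]
turn units [-0.018 -0.002 -0.014]
time_s: 5.35
position: [0.4449, -0.1255, 0.0143]
orientation: [0.763, 0.646, 0.0, 0.0]
wrist_force: [0.8, -1.3, 0.6]
finger_gap: 0.173
t 5.35 pos [ 0.4449 -0.1255  0.0143] xang 1.4054 z [ 0. -0. -1.] gap 0.1734 F [ 0.82 -1.33  0.61]
shift units [ 0.018 -0.012  0.007]
turn units [ 0.002  0.    -0.004]
```

View pics/side2.png

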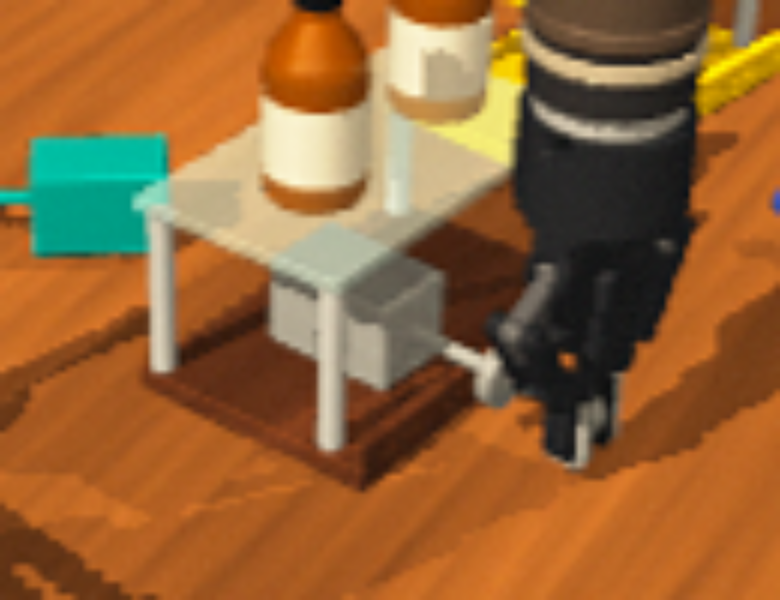

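View pics/wrist2.png

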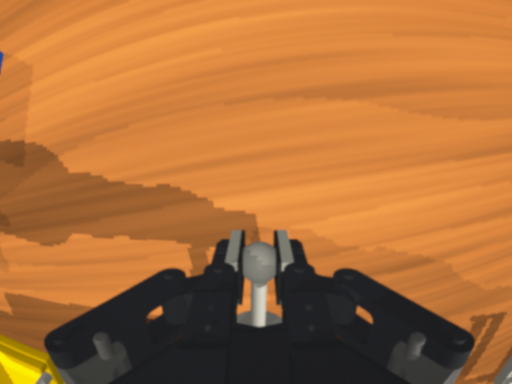

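The ball is at (260,262), between both pads. Next I'll lift it firmly, a little at a time, and look.

```bash
python3 -m jog '255 0 0 -.1 0 0 0;255 0 0 -.1 0 0 0;255 0 0 -.1 0 0 0;255 0 0 -.1 0 0 0;255 0 0 -.1 0 0 0;255 0 0 0 0 0 0' 120
python3 - <<'E'
from h import *
from plant import eyes
import cv2
go([.4445,-.1245,.039],1.406)
for n in("wrist","side"):
    s=eyes.snapshot(n); i=s["img"][:,:,::-1]
    if n=="side": i=cv2.resize(i[150:250,190:320],None,fx=6,fy=6)
    cv2.imwrite(f"pics/{n}3.png",i)
E
```

```text
time_s: 6.05
position: [0.4451, -0.1256, 0.04]
orientation: [0.763, 0.646, 0.0, 0.0]
wrist_force: [-0.5, 0.1, -2.7]
finger_gap: 0.178
t 6.05 pos [ 0.4451 -0.1256  0.04  ] xang 1.4054 z [ 0.001 -0.    -1.   ] gap 0.1782 F [-0.53  0.11 -2.68]
shift units [ 0.019 -0.015  0.02 ]
turn units [ 0.006  0.001 -0.004]
```

View pics/side3.png

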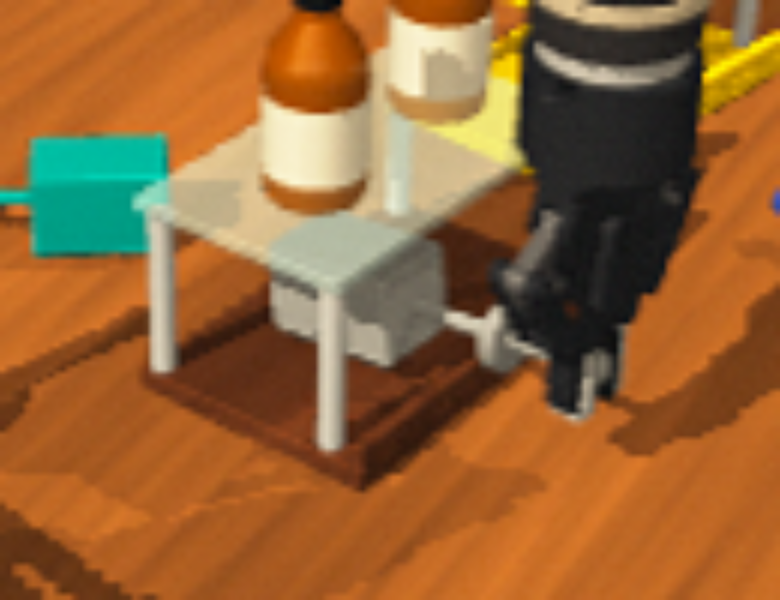

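View pics/wrist3.png

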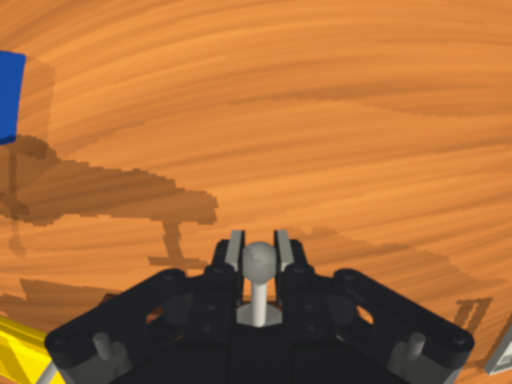

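The weight is carried (-2.7 N), but the cup rose only about half as much as the head, so it sags by about 5°. I'll tilt the tool to level it and clear the sill.

```bash
python3 -m jog '255 0 0 -.02 -.25 0 0;255 0 0 -.02 -.25 0 0;255 0 0 -.02 -.25 0 0;255 0 0 0 0 0 0' 120
python3 - <<'E'
from h import *
from plant import eyes
import cv2
go([.4445,-.1245,.039],1.406)
for n in("side",):
    s=eyes.snapshot(n); i=s["img"][:,:,::-1]
    if n=="side": i=cv2.resize(i[150:250,190:320],None,fx=6,fy=6)
    cv2.imwrite(f"pics/{n}4.png",i)
    # predicted positions of cup lower/upper front corners for level dipper at head height .062
    for H,t in((.062,0),(.062,.06),(.062,.12)):
        d=np.array([np.cos(-.165),np.sin(-.165),0]); l=np.array([-d[1],d[0],0]); z=np.array([0,0,1.])
        a=d*np.cos(t)-z*np.sin(t); u=z*np.cos(t)+d*np.sin(t); h=np.array([.4445,-.125,H])
        P=[h+a*x+l*.023*sy+u*.023*sz for x,sy,sz in((.095,1,-1),(.095,1,1),(.165,1,-1),(.095,-1,1))]
        print(t,((proj(SIDE,np.array(P))-[190,150]+.5)*6-.5).round(0).tolist(), [round(p[2],3) for p in P])
E
```

```text
time_s: 6.55
position: [0.4435, -0.1252, 0.042]
orientation: [0.762, 0.645, 0.034, 0.04]
wrist_force: [-0.4, -0.2, -2.8]
finger_gap: 0.175
t 6.55 pos [ 0.4435 -0.1252  0.042 ] xang 1.4053 z [ 0.103 -0.017 -0.995] gap 0.1751 F [-0.35 -0.18 -2.75]
shift units [0.017 0.011 0.062]
turn units [ 0.748  0.    -0.005]
0 [[380.0, 350.0], [383.0, 264.0], [261.0, 296.0], [444.0, 223.0]] [np.float64(0.039), np.float64(0.085), np.float64(0.039), np.float64(0.085)]
0.06 [[382.0, 361.0], [381.0, 274.0], [264.0, 315.0], [442.0, 233.0]] [np.float64(0.033), np.float64(0.079), np.float64(0.029), np.float64(0.079)]
0.12 [[385.0, 373.0], [379.0, 284.0], [268.0, 334.0], [440.0, 243.0]] [np.float64(0.028), np.float64(0.073), np.float64(0.019), np.float64(0.073)]
```

View pics/side4.png

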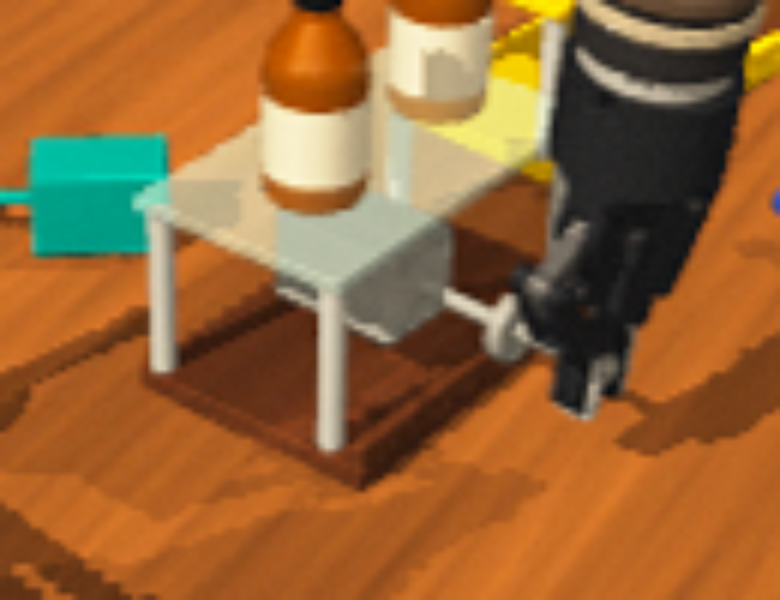

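The dipper is nearly level now: cup bottom corners at (390,342) and (275,288), bottom about 42 mm up. I'll draw it straight back.

```bash
python3 -m jog '255 0 -.15 -.015 0 0 0;255 0 -.3 -.03 0 0 0;255 0 -.4 -.04 0 0 0;255 0 -.4 -.04 0 0 0;255 0 -.4 -.04 0 0 0;255 0 -.4 -.04 0 0 0;255 0 -.4 -.04 0 0 0;255 0 -.4 -.05 0 0 0;255 0 -.4 -.05 0 0 0;255 0 -.3 -.05 0 0 0' 120
python3 - <<'E'
from h import *
from plant import eyes
import cv2
go([.28,-.1,.28],1.406)
for n in("side","top"):
    s=eyes.snapshot(n); i=s["img"][:,:,::-1]
    cv2.imwrite(f"pics/{n}5.png",i)
E
```

```text
time_s: 7.6
position: [0.2661, -0.0954, 0.0428]
orientation: [0.762, 0.645, 0.033, 0.039]
wrist_force: [0.0, -0.8, -2.9]
finger_gap: 0.171
t 7.6 pos [ 0.2661 -0.0954  0.0428] xang 1.4053 z [ 0.101 -0.017 -0.995] gap 0.1707 F [ 0.04 -0.76 -2.93]
shift units [-0.045  0.776 -4.69 ]
turn units [ 0.737 -0.001 -0.005]
```

View pics/side5.png

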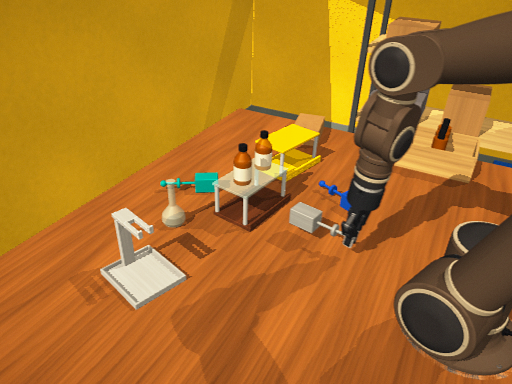

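View pics/top5.png

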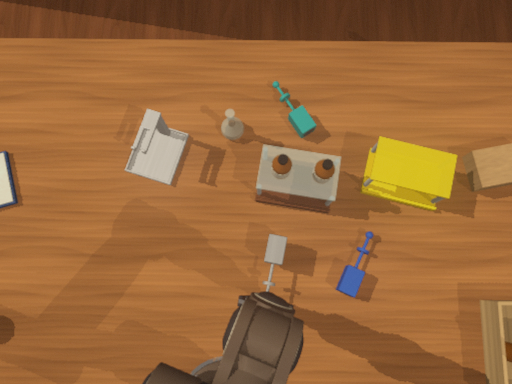

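Drawn out clear: the cup is at top (276,249), all below the rack. I'll straighten the tool and raise it.

```bash
python3 -m jog '255 0 0 -.2 .2 0 0;255 0 0 -.4 .2 0 0;255 0 0.1 -.5 .2 0 0;255 0 0.1 -.6 .14 0 0;255 0 0.1 -.6 0 0 0;255 0 0.1 -.6 0 0 0;255 0 0.1 -.6 0 0 0;255 0 0.1 -.6 0 0 0;255 0 0.1 -.6 0 0 0;255 0 .1 -.6 0 0 0' 120
python3 -m jog '255 0 0 -.3 0 0 0;255 0 0 -.1 0 0 0;255 0 0 0 0 0 0'
python3 - <<'E'
from h import *
from plant import eyes
import cv2
go([.31,-.1,.33],1.406)
for n in("side",):
    s=eyes.snapshot(n); i=s["img"][:,:,::-1]
    cv2.imwrite(f"pics/{n}6.png",i)
E
```

```text
time_s: 8.7
position: [0.3039, -0.1019, 0.3098]
orientation: [0.763, 0.646, 0.001, 0.001]
wrist_force: [0.2, -0.5, -2.4]
finger_gap: 0.175
time_s: 9.0
position: [0.3038, -0.102, 0.3287]
orientation: [0.763, 0.646, 0.001, 0.001]
wrist_force: [0.5, -0.7, -3.3]
finger_gap: 0.178
t 9.0 pos [ 0.3038 -0.102   0.3287] xang 1.4054 z [ 0.002 -0.    -1.   ] gap 0.1777 F [ 0.49 -0.68 -3.32]
shift units [ 0.059  0.116 -0.026]
turn units [ 0.014  0.    -0.004]
```

View pics/side6.png

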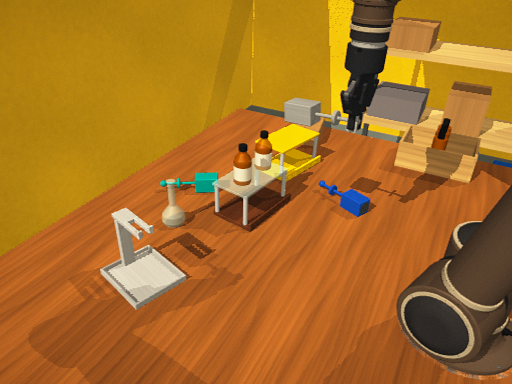

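```bash
cat > m.py <<'E'
from h import *
from plant import robot
s=robot.get_state(); y=1.406
ax=np.array([np.cos(y),np.sin(y),0]); print("t",round(s["time_s"],2),"gap",round(s["finger_gap"],4),"Mx,tool",round(float(s["moment"]@ax),3),"F",s["wrist_force"].round(1))
E
python3 m.py
for f in 90 70 60 50 ; do echo $f; python3 -m jog '255 0 0 0 0 0 0;255 0 0 0 0 0 0' $f >/dev/null; python3 m.py; done
```

```text
t 9.05 gap 0.1737 Mx,tool 0.342 F [-0.2 -0.1 -2.5]
90
t 9.25 gap 0.1742 Mx,tool 0.352 F [-0.4 -0.1 -2.9]
70
t 9.45 gap 0.1761 Mx,tool 0.39 F [-0.1  0.2 -2.5]
60
t 9.65 gap 0.1713 Mx,tool 0.335 F [-0.6 -0.5 -3.2]
50
t 9.85 gap 0.1704 Mx,tool 0.319 F [ 0.9  0.3 -3.1]
```

```bash
for f in 42 36 30 26 23 20 ; do echo $f; python3 -m jog '255 0 0 0 0 0 0;255 0 0 0 0 0 0;255 0 0 0 0 0 0' $f >/dev/null; python3 m.py; done
python3 - <<'E'
from h import *
from plant import eyes
import cv2
for n in("side","wrist"):
    s=eyes.snapshot(n); i=s["img"][:,:,::-1]
    cv2.imwrite(f"pics/{n}7.png",i)
E
```

```text
42
t 10.15 gap 0.173 Mx,tool 0.353 F [ 0.1 -0.  -2.5]
36
t 10.45 gap 0.1747 Mx,tool 0.339 F [ 0.4  0.2 -3. ]
30
t 10.75 gap 0.1718 Mx,tool 0.315 F [ 0.5  0.5 -3. ]
26
t 11.05 gap 0.1768 Mx,tool 0.323 F [-0.1  0.3 -2.9]
23
t 11.35 gap 0.1785 Mx,tool 0.301 F [ 1.   0.3 -3.1]
20
t 11.65 gap 0.1739 Mx,tool 0.33 F [-0.1  0.2 -3.5]
```

View pics/side7.png

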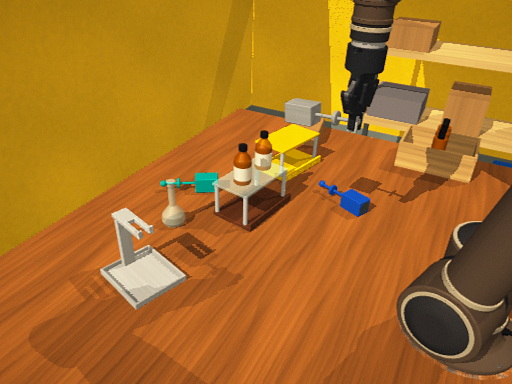

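View pics/wrist7.png

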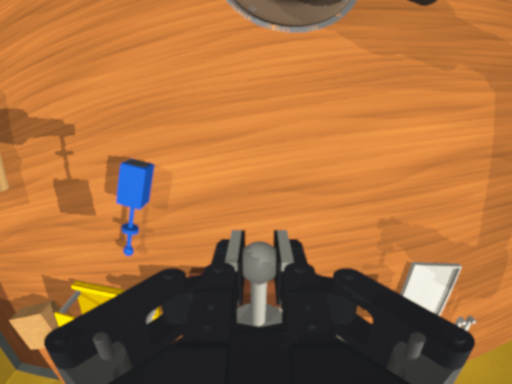

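The force setting alone did not ease the grip: the dipper is still level. So I'll ease it through the closure counts, from 255 towards contact at about 211.

```bash
python3 -m jog '245 0 0 0 0 0 0;245 0 0 0 0 0 0;245 0 0 0 0 0 0' 20 >/dev/null; python3 m.py
python3 -m jog '238 0 0 0 0 0 0;238 0 0 0 0 0 0;238 0 0 0 0 0 0' 20 >/dev/null; python3 m.py
python3 -m jog '232 0 0 0 0 0 0;232 0 0 0 0 0 0;232 0 0 0 0 0 0' 20 >/dev/null; python3 m.py
python3 -m jog '227 0 0 0 0 0 0;227 0 0 0 0 0 0;227 0 0 0 0 0 0' 20 >/dev/null; python3 m.py
python3 -m jog '223 0 0 0 0 0 0;223 0 0 0 0 0 0;223 0 0 0 0 0 0' 20 >/dev/null; python3 m.py
```

```text
t 12.05 gap 0.176 Mx,tool 0.321 F [-0.2 -0.4 -2.4]
t 12.35 gap 0.1731 Mx,tool 0.368 F [-0.6  0.2 -2.7]
t 12.65 gap 0.1784 Mx,tool 0.353 F [-0.1 -0.6 -3.1]
t 12.95 gap 0.1754 Mx,tool 0.378 F [ 0.2  0.1 -2.8]
t 13.25 gap 0.1748 Mx,tool 0.335 F [ 0.7  0.4 -2.9]
```

```bash
python3 -m jog '220 0 0 0 0 0 0;220 0 0 0 0 0 0;220 0 0 0 0 0 0' 20 >/dev/null; python3 m.py
python3 -m jog '218 0 0 0 0 0 0;218 0 0 0 0 0 0;218 0 0 0 0 0 0' 20 >/dev/null; python3 m.py
python3 -m jog '216 0 0 0 0 0 0;216 0 0 0 0 0 0;216 0 0 0 0 0 0' 20 >/dev/null; python3 m.py
python3 -m jog '215 0 0 0 0 0 0;215 0 0 0 0 0 0;215 0 0 0 0 0 0' 20 >/dev/null; python3 m.py
python3 -m jog '214 0 0 0 0 0 0;214 0 0 0 0 0 0;214 0 0 0 0 0 0' 20 >/dev/null; python3 m.py
```

```text
t 13.55 gap 0.1751 Mx,tool 0.307 F [-0.1 -0.5 -2.1]
t 13.85 gap 0.1735 Mx,tool 0.328 F [-0.1  0.3 -3.2]
t 14.15 gap 0.1801 Mx,tool 0.369 F [-0.2 -1.4 -2.6]
t 14.45 gap 0.1752 Mx,tool 0.345 F [ 1.2  0.6 -2.6]
t 14.75 gap 0.1778 Mx,tool 0.363 F [ 0.2 -0.6 -2.7]
```

```bash
python3 -m jog '213 0 0 0 0 0 0;213 0 0 0 0 0 0' 20 >/dev/null; python3 m.py
python3 -m jog '212.5 0 0 0 0 0 0;212.5 0 0 0 0 0 0' 20 ; python3 m.py
python3 -m jog '212 0 0 0 0 0 0;212 0 0 0 0 0 0' 20 >/dev/null; python3 m.py
```

```text
t 14.95 gap 0.1781 Mx,tool 0.347 F [ 0.8 -0.3 -2.8]
time_s: 15.15
position: [0.3033, -0.1018, 0.3286]
orientation: [0.763, 0.646, 0.0, 0.001]
wrist_force: [0.1, -0.1, -2.1]
finger_gap: 0.18
t 15.15 gap 0.1795 Mx,tool 0.43 F [ 0.1 -0.1 -2.1]
t 15.35 gap 0.174 Mx,tool 0.324 F [-0.4 -0.2 -2.8]
```

```bash
python3 -m jog '211.5 0 0 0 0 0 0;211.5 0 0 0 0 0 0' 20 >/dev/null; python3 m.py
python3 -m jog '211 0 0 0 0 0 0;211 0 0 0 0 0 0' 20 >/dev/null; python3 m.py
```

```text
t 15.55 gap 0.1761 Mx,tool 0.336 F [-0.6 -0.1 -2.7]
t 15.75 gap 0.1778 Mx,tool 0.362 F [ 0.2 -0.1 -3.9]
```

```bash
python3 -m jog '210.5 0 0 0 0 0 0;210.5 0 0 0 0 0 0' 20 >/dev/null; python3 m.py
python3 -m jog '210 0 0 0 0 0 0;210 0 0 0 0 0 0' 20 >/dev/null; python3 m.py
```

```text
t 15.95 gap 0.1785 Mx,tool 0.337 F [ 1.  -1.4 -2.2]
t 16.15 gap 0.1807 Mx,tool 0.383 F [-0.4  0.1 -2.2]
```

```bash
python3 -m jog '209.5 0 0 0 0 0 0;209.5 0 0 0 0 0 0' 20 >/dev/null; python3 m.py
python3 -m jog '209 0 0 0 0 0 0;209 0 0 0 0 0 0' 20 >/dev/null; python3 m.py
```

```text
t 16.35 gap 0.1828 Mx,tool 0.356 F [ 0.4  0.  -3. ]
t 16.55 gap 0.1791 Mx,tool 0.384 F [-0.1 -0.1 -2.9]
```

```bash
python3 -m jog '208.5 0 0 0 0 0 0;208.5 0 0 0 0 0 0' 20 >/dev/null; python3 m.py
python3 -m jog '208 0 0 0 0 0 0;208 0 0 0 0 0 0' 20 >/dev/null; python3 m.py
```

```text
t 16.75 gap 0.1864 Mx,tool 0.349 F [ 0.2  0.4 -2.9]
t 16.95 gap 0.1875 Mx,tool 0.357 F [ 0.8 -0.3 -2.9]
```

```bash
python3 - <<'E'
from h import *
from plant import eyes
import cv2
o=[]
for n in("side","wrist"):
    s=eyes.snapshot(n); i=s["img"][:,:,::-1]
    o.append(cv2.resize(i[60:200,260:420],None,fx=3,fy=3) if n=="side" else cv2.resize(i[200:340,180:340],None,fx=3,fy=3)[:, :320])
cv2.imwrite("pics/b8.png",np.hstack(o))
E
python3 m.py
```

```text
t 17.05 gap 0.193 Mx,tool 0.366 F [-0.2 -0.2 -3.1]
```

View pics/b8.png

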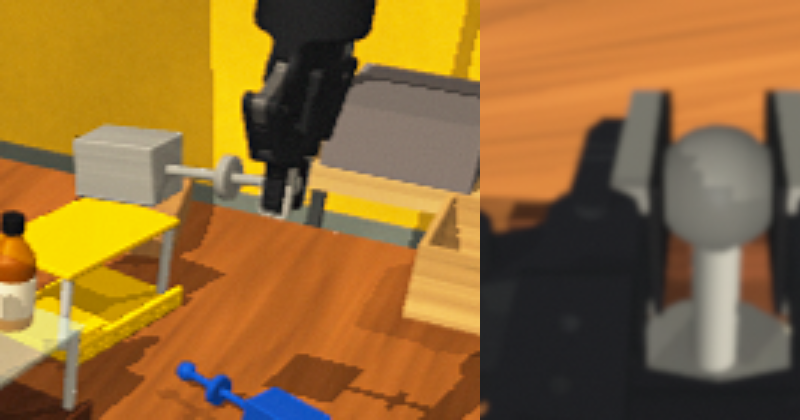

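The gap is now following the command, so the grip is easing. The ball should come free near gap 0.235, about 195 counts. I'll carry on stepwise.

```bash
python3 -m jog '207 0 0 0 0 0 0;207 0 0 0 0 0 0' 20 >/dev/null; python3 m.py
python3 -m jog '206 0 0 0 0 0 0;206 0 0 0 0 0 0' 20 >/dev/null; python3 m.py
```

```text
t 17.25 gap 0.1938 Mx,tool 0.245 F [ 0.5 -0.7 -2.6]
t 17.45 gap 0.1961 Mx,tool 0.289 F [ 1.   0.9 -2.2]
```

```bash
python3 -m jog '205 0 0 0 0 0 0;205 0 0 0 0 0 0' 20 >/dev/null; python3 m.py
python3 -m jog '204 0 0 0 0 0 0;204 0 0 0 0 0 0' 20 >/dev/null; python3 m.py
```

```text
t 17.65 gap 0.1983 Mx,tool 0.384 F [-1.1 -0.  -3.1]
t 17.85 gap 0.204 Mx,tool -0.019 F [ 0.1  0.  -3.2]
```

```bash
python3 -m jog '203 0 0 0 0 0 0;203 0 0 0 0 0 0' 20 >/dev/null; python3 m.py
python3 -m jog '202.5 0 0 0 0 0 0;202.5 0 0 0 0 0 0' 20 >/dev/null; python3 m.py
```

```text
t 18.05 gap 0.2027 Mx,tool 0.106 F [-0.9 -0.1 -2.5]
t 18.25 gap 0.2061 Mx,tool 0.035 F [ 0.5  0.3 -2.5]
```

```bash
cat > look.py <<'E'
import sys
from h import *
from plant import eyes
import cv2
o=[]
for n in("side","wrist"):
    s=eyes.snapshot(n); i=s["img"][:,:,::-1]
    o.append(cv2.resize(i[60:230,290:420],None,fx=3,fy=3) if n=="side" else cv2.resize(i[200:370,180:340],None,fx=3,fy=3)[:, :390])
cv2.imwrite(f"pics/{sys.argv[1]}.png",np.hstack(o))
E
python3 look.py b9; python3 m.py
```

```text
t 18.35 gap 0.206 Mx,tool 0.062 F [ 0.4  0.4 -2.5]
```

View pics/b9.png

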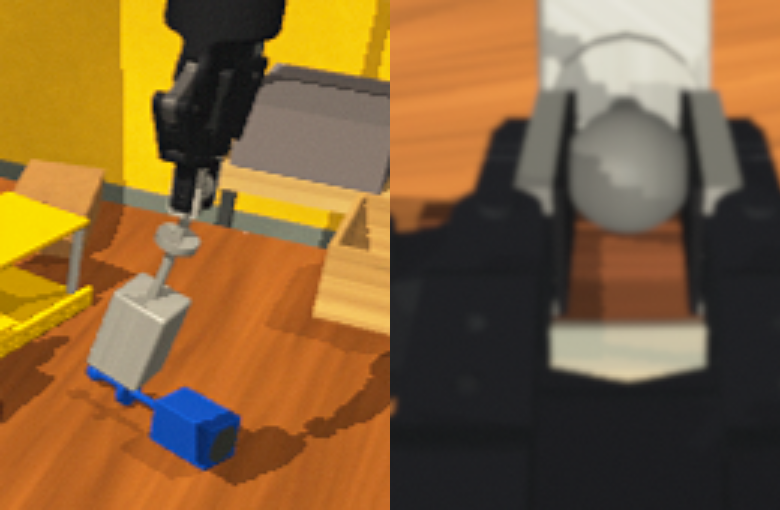

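It swung down but still leans forward. I'll measure the lean and ease a little more.

```bash
cat > tilt.py <<'E'
from h import *
from plant import robot
s=robot.get_state(); R=Rn.from_quat(s["orientation"]).as_matrix(); h=s["position"]-R[:,2]*.019
y=R[:,1].copy(); y[2]=0; y/=np.linalg.norm(y); l=np.cross([0,0,1],y)
for t in(-.1,0,.1,.2,.3):
    a=-np.array([0,0,1])*np.cos(t)+y*np.sin(t)
    P=np.array([h,h+a*.045,h+a*.13])
    print(t,((proj(SIDE,P)-[290,60]+.5)*3-.5).round(0).tolist())
E
python3 tilt.py
python3 -m jog '202 0 0 0 0 0 0;202 0 0 0 0 0 0' 20 >/dev/null; python3 m.py
python3 -m jog '201.5 0 0 0 0 0 0;201.5 0 0 0 0 0 0' 20 >/dev/null; python3 m.py
python3 look.py b10
```

```text
-0.1 [[195.0, 186.0], [191.0, 246.0], [184.0, 353.0]]
0 [[195.0, 186.0], [185.0, 245.0], [168.0, 348.0]]
0.1 [[195.0, 186.0], [180.0, 243.0], [152.0, 342.0]]
0.2 [[195.0, 186.0], [174.0, 240.0], [138.0, 334.0]]
0.3 [[195.0, 186.0], [169.0, 237.0], [123.0, 325.0]]
t 18.55 gap 0.2068 Mx,tool 0.124 F [-0.5  0.6 -2.6]
t 18.75 gap 0.2148 Mx,tool 0.058 F [-0.2  0.5 -2.8]
```

View pics/b10.png

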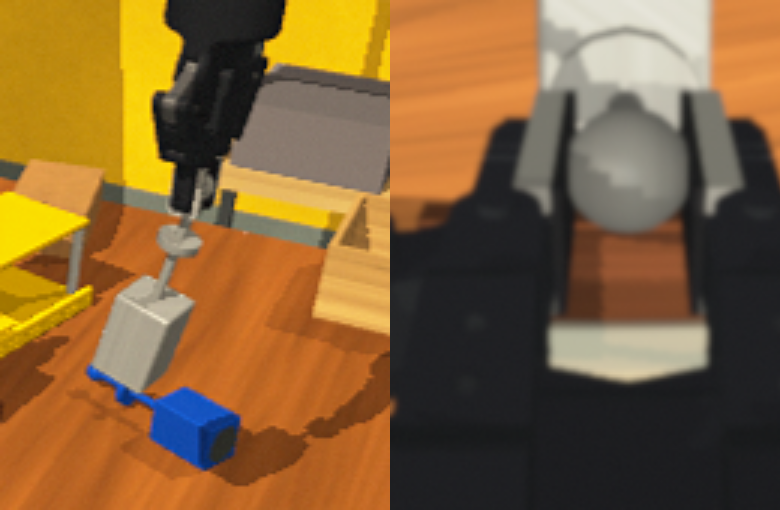

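```bash
python3 -m jog '201 0 0 0 0 0 0;201 0 0 0 0 0 0' 20 >/dev/null; python3 m.py
python3 look.py b11
```

```text
t 19.05 gap 0.2111 Mx,tool 0.076 F [-1.  -0.6 -3. ]
```

View pics/b11.png

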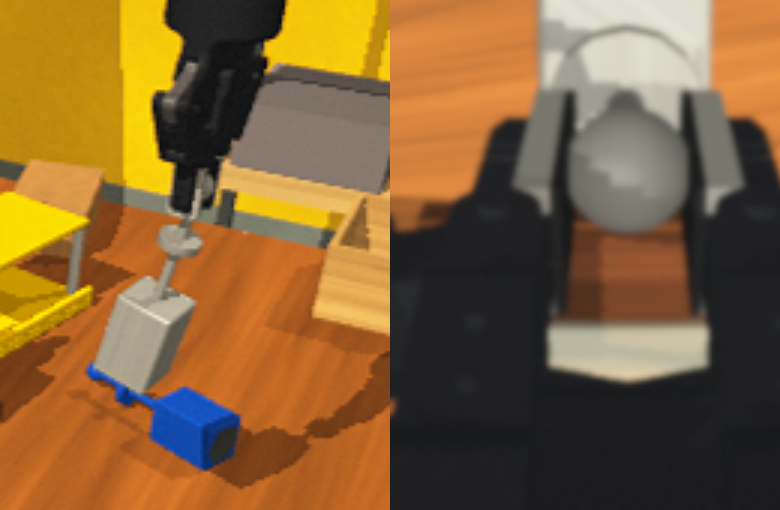

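```bash
cat > tilt2.py <<'E'
from h import *
from plant import robot
s=robot.get_state(); R=Rn.from_quat(s["orientation"]).as_matrix(); h=s["position"]-R[:,2]*.019
y=R[:,1].copy(); y[2]=0; y/=np.linalg.norm(y); l=np.cross([0,0,1],y)
for t in(0,.06,.12,.18,.24):
    a=-np.array([0,0,1])*np.cos(t)+y*np.sin(t); n=np.cross(l,a)
    P=np.array([h+a*x+l*.023*u+n*.023*v for x in(.095,.165) for u,v in((1,1),(1,-1),(-1,-1),(-1,1))])
    print(t,((proj(SIDE,P)-[290,60]+.5)*3-.5).round(0).astype(int).tolist())
E
python3 tilt2.py
```

```text
0 [[189, 328], [132, 309], [161, 287], [217, 305], [175, 411], [120, 390], [148, 366], [202, 386]]
0.06 [[182, 327], [125, 304], [155, 283], [210, 304], [163, 408], [109, 384], [137, 361], [190, 383]]
0.12 [[174, 326], [119, 300], [148, 278], [203, 303], [150, 404], [98, 377], [127, 354], [178, 379]]
0.18 [[167, 324], [113, 295], [142, 274], [195, 301], [139, 399], [88, 370], [117, 347], [167, 375]]
0.24 [[160, 322], [107, 290], [137, 269], [188, 299], [127, 394], [77, 362], [107, 340], [155, 370]]
```

Run:
```python
from h import *
from plant import eyes
import cv2
s=eyes.snapshot("side"); i=s["img"][110:200,310:370,::-1]
cv2.imwrite("pics/b12.png",cv2.resize(i,None,fx=6,fy=6,interpolation=2))
```

```text
(no output)
```

View pics/b12.png

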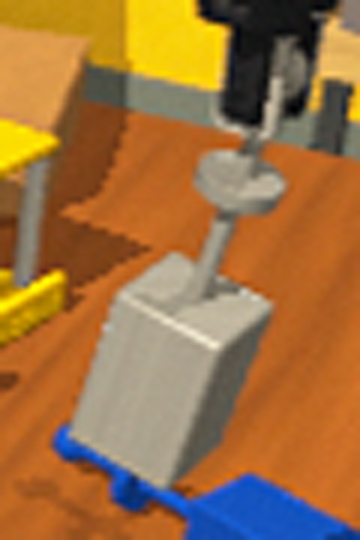

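```bash
cat > fitt.py <<'E'
from h import *
from plant import robot
def fitc(obs,o=(310,110),sc=6,free=True):
    s=robot.get_state(); R=Rn.from_quat(s["orientation"]).as_matrix(); h0=s["position"]-R[:,2]*.019
    y=R[:,1].copy(); y[2]=0; y/=np.linalg.norm(y); l=np.cross([0,0,1],y)
    K=[(.095,1,1),(.095,1,-1),(.095,-1,-1),(.095,-1,1),(.165,1,1),(.165,1,-1),(.165,-1,1)]
    O=np.array([un(q,o,(sc,sc)) for q in obs])
    def pts(p):
        t,r=p[0],p[1]
        a=np.array([0,0,-1.]); a=a+y*np.tan(t)+l*np.tan(r); a/=np.linalg.norm(a)
        n=np.cross(l,a);n/=np.linalg.norm(n); ll=np.cross(a,n)
        return np.array([h0+p[2:5]+a*x+ll*.023*u+n*.023*v for x,u,v in K])
    r=least_squares(lambda p:np.r_[(proj(SIDE,pts(p))-O).ravel(),p[1]*0,p[2:5]*100],np.zeros(5))
    print("fwd tilt %.3f side tilt %.3f"%tuple(r.x[:2]),"head off",r.x[2:].round(4),"res",np.abs(r.fun[:14]).max().round(2))
E
python3 -c "
from fitt import *
fitc([(215,345),(120,292),(178,253),(272,302),(165,487),(75,437),(218,440)])"
```

```text
fwd tilt 0.188 side tilt -0.045 head off [ 0.0008 -0.0096 -0.0063] res 1.4
```

The lean is about 0.15 rad. I'll keep easing in half counts.

```bash
cat > look2.py <<'E'
import sys
from h import *
from plant import eyes
import cv2
s=eyes.snapshot("side"); i=s["img"][110:200,310:370,::-1]
cv2.imwrite(f"pics/{sys.argv[1]}.png",cv2.resize(i,None,fx=6,fy=6,interpolation=2))
E
python3 -m jog '200.5 0 0 0 0 0 0;200.5 0 0 0 0 0 0' 20 >/dev/null; python3 m.py
python3 -m jog '200 0 0 0 0 0 0;200 0 0 0 0 0 0' 20 >/dev/null; python3 m.py; python3 look2.py b13
```

```text
t 19.4 gap 0.2134 Mx,tool 0.069 F [-0.4  1.  -3. ]
t 19.6 gap 0.2107 Mx,tool 0.078 F [-0.5 -0.4 -3.1]
```

View pics/b13.png

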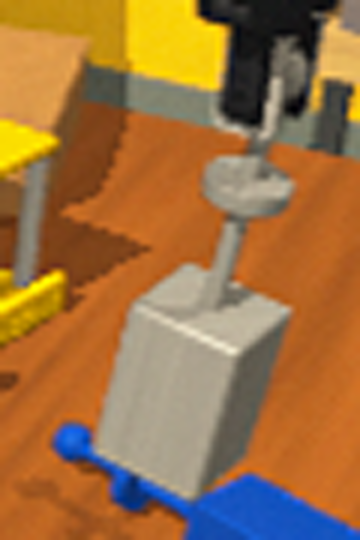

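```bash
python3 -m jog '199.5 0 0 0 0 0 0;199.5 0 0 0 0 0 0;199.5 0 0 0 0 0 0' 20 >/dev/null; python3 m.py; python3 look2.py b14
```

```text
t 19.95 gap 0.217 Mx,tool -0.015 F [-0.   0.6 -2.4]
```

View pics/b14.png

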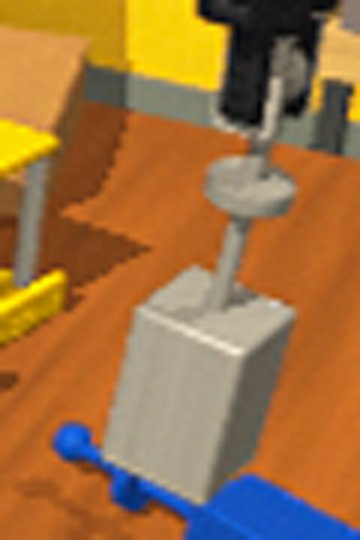

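The lean is now about 0.065 rad, so it hangs plumb within tolerance. I'll trim the remainder with a small tool turn and hold still.

```bash
python3 -m jog '199.5 0 0 0 .1 0 0;199.5 0 0 0 .1 0 0;199.5 0 0 0 .1 0 0;199.5 0 0 0 .1 0 0;199.5 0 0 0 0 0 0;199.5 0 0 0 0 0 0;199.5 0 0 0 0 0 0;199.5 0 0 0 0 0 0;199.5 0 0 0 0 0 0;199.5 0 0 0 0 0 0' 20 >/dev/null; python3 m.py; python3 look2.py b15
```

```text
t 21.0 gap 0.2198 Mx,tool -0.048 F [-0.1 -0.4 -2.2]
```

View pics/b15.png

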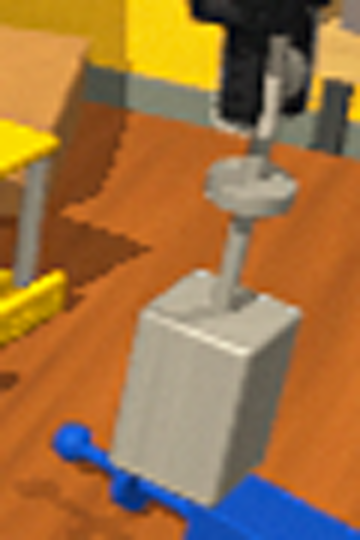

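The near edge of the cup runs (247,358) to (218,507), a lean of about 0.02 rad, and it is still. Now I'll close firmly.

```bash
python3 -m jog '255 0 0 0 0 0 0;255 0 0 0 0 0 0;255 0 0 0 0 0 0;255 0 0 0 0 0 0;255 0 0 0 0 0 0;255 0 0 0 0 0 0;255 0 0 0 0 0 0;255 0 0 0 0 0 0' 120 >/dev/null; python3 m.py; python3 look2.py b16
python3 -c "
from h import *
go([.65,.2,.3],1.406)"
```

```text
t 21.85 gap 0.1704 Mx,tool -0.033 F [ 0.3  0.  -2.5]
t 21.9 pos [ 0.3033 -0.1019  0.3286] xang 1.4054 z [-0.054  0.009 -0.999] gap 0.1759 F [ 0.29  0.07 -2.56]
shift units [7.097 5.867 0.253]
turn units [-0.39  -0.    -0.005]
```

View pics/b16.png

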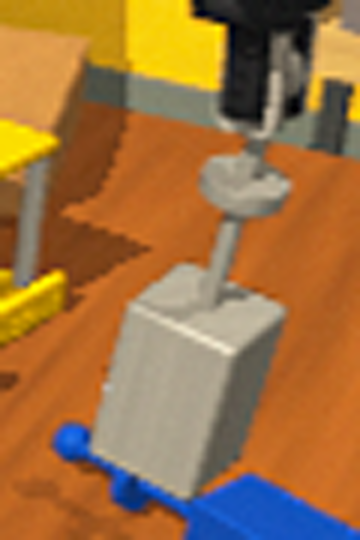

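After closing, the dipper rolled to a lean of about 0.1 rad. I'll turn the tool to bring it back plumb with the grip firm.

```bash
python3 -m jog '255 0 0 0 .2 0 0;255 0 0 0 .2 0 0;255 0 0 0 .2 0 0;255 0 0 0 .2 0 0;255 0 0 0 0 0 0;255 0 0 0 0 0 0;255 0 0 0 0 0 0' 120 >/dev/null; python3 m.py; python3 look2.py b17
python3 -c "
from h import *
go([.557,.236,.27],1.406)"
```

```text
t 22.6 gap 0.1741 Mx,tool -0.254 F [ 0.4  0.2 -2.9]
t 22.65 pos [ 0.3033 -0.1018  0.3288] xang 1.4054 z [-0.163  0.027 -0.986] gap 0.1738 F [ 0.12  0.11 -3.06]
shift units [7.5   4.034 0.517]
turn units [-1.186 -0.    -0.004]
```

View pics/b17.png

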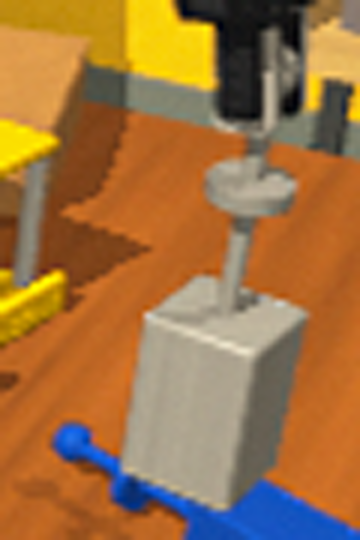

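Plumb again and firmly held. Now I'll carry it to in front of the fork.

```bash
python3 -m jog '255 .2 .1 .01 0 0 0;255 .4 .2 .03 0 0 0;255 .6 .32 .04 0 0 0;255 .6 .32 .04 0 0 0;255 .6 .32 .04 0 0 0;255 .6 .32 .04 0 0 0;255 .6 .32 .04 0 0 0;255 .6 .32 .04 0 0 0;255 .6 .32 .04 0 0 0;255 .6 .32 .04 0 0 0' 120 >/dev/null;  python3 -m jog '255 .6 .32 .04 0 0 0;255 .6 .32 .04 0 0 0;255 .5 .3 .04 0 0 0;255 .4 .2 .03 0 0 0;255 .2 .1 .02 0 0 0;255 0 0 0 0 0 0;255 0 0 0 0 0 0' 120
python3 - <<'E'
from h import *
go([.557,.236,.205],1.406)
from plant import eyes
import cv2
for n in("side","wrist"):
    s=eyes.snapshot(n); cv2.imwrite(f"pics/{n}18.png",s["img"][:,:,::-1])
E
```

```text
time_s: 24.35
position: [0.5613, 0.2451, 0.2687]
orientation: [0.76, 0.644, -0.054, -0.063]
wrist_force: [-0.3, 0.0, -3.9]
finger_gap: 0.171
t 24.35 pos [0.5613 0.2451 0.2687] xang 1.4056 z [-0.164  0.027 -0.986] gap 0.1712 F [-0.27  0.01 -3.95]
shift units [-0.194  0.157  1.266]
turn units [-1.192  0.003 -0.004]
```

View pics/side18.png

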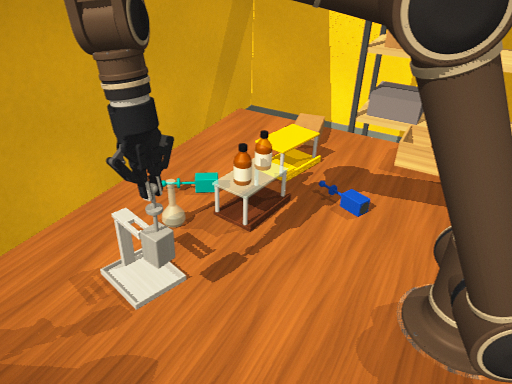

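View pics/wrist18.png

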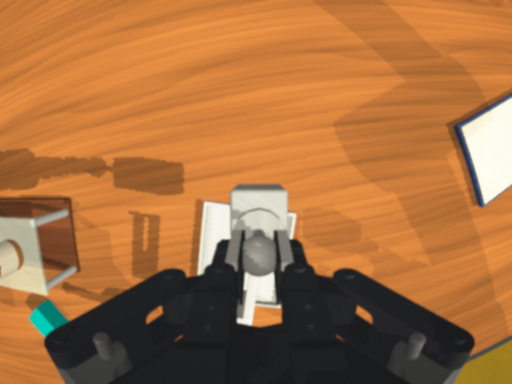

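```bash
cat >> h.py <<'E'
FORK=np.array([.653,.207,.15]); YAW=-.2935
D=np.array([np.cos(YAW),np.sin(YAW),0]); NN=np.array([-D[1],D[0],0])
def gof(along,side,H):
    "shift needed to bring the ball to fork + along*D + side*NN at height H"
    from plant import robot
    s=robot.get_state(); z=Rn.from_quat(s["orientation"]).as_matrix()[:,2]
    b=s["position"]-.0197*z; r=b-FORK; print("ball",b.round(4),"along",round(r@D,4),"side",round(r@NN,4))
    t=FORK+along*D+side*NN; t[2]=H
    go(t+.0197*z)
    return b
E
python3 - <<'E'
from h import *
b=gof(-.095,0,.217)
import cv2
i=cv2.imread("pics/side18.png")[170:280,90:190]
cv2.imwrite("pics/z18.png",cv2.resize(i,None,fx=5,fy=5,interpolation=2))
for p in (b,b-[0,0,.041],b-[0,0,.049],b-[0,0,.095]): print(((proj(SIDE,p)-[90,170]+.5)*5-.5).round(0))
E
```

```text
ball [0.5645 0.2441 0.2888] along -0.0954 side 0.0099
t 24.45 pos [0.5613 0.2446 0.2694] xang 1.4047 z [-0.163  0.027 -0.986] gap 0.176 F [ 0.4   0.02 -2.52]
shift units [-0.197  0.22   1.419]
[305.  84.]
[316. 180.]
[318. 198.]
[330. 298.]
```

View pics/z18.png

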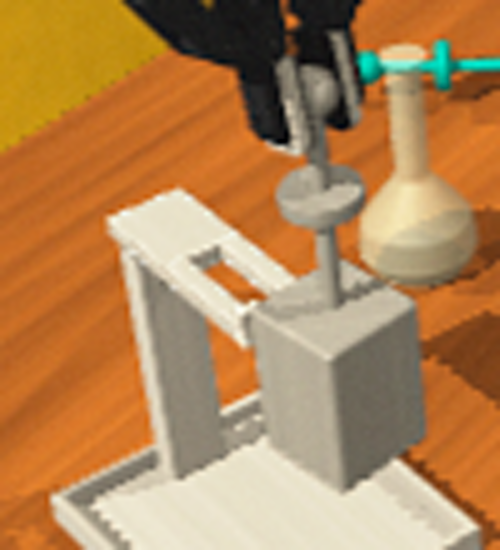

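```bash
python3 -m jog '255 -.1 .04 .28 0 0 0;255 -.1 .04 .28 0 0 0;255 0 .04 .28 0 0 0;255 0 .05 .28 0 0 0;255 0 .05 .28 0 0 0;255 0 0 0 0 0 0;255 0 0 0 0 0 0' 120 >/dev/null
cat > sl.py <<'E'
import sys
from h import *
from plant import eyes
import cv2
b=gof(float(sys.argv[2]),float(sys.argv[3]),float(sys.argv[4]))
i=eyes.snapshot("side")["img"][190:290,90:190,::-1]
cv2.imwrite(f"pics/{sys.argv[1]}.png",cv2.resize(i,None,fx=6,fy=6,interpolation=2))
f=lambda p:((proj(SIDE,p)-[90,190]+.5)*6-.5).round(0)
for p in (b,b-[0,0,.041],b-[0,0,.049],b-[0,0,.095]): print("b",f(p))
for a,c,z in((-.04,.018,.158),(-.04,.008,.158),(-.04,-.008,.158),(-.04,-.018,.158),(.019,.008,.15),(.019,-.008,.15)): print((a,c,z),f(FORK*[1,1,0]+a*D+c*NN+[0,0,z]))
E
python3 sl.py s19 -.095 0 .217
```

```text
ball [0.5623 0.2344 0.218 ] along -0.0947 side -0.0
t 25.15 pos [0.5591 0.235  0.1986] xang 1.4046 z [-0.163  0.027 -0.986] gap 0.167 F [-0.12  0.92 -2.15]
shift units [ 0.001 -0.001  0.021]
b [414. 162.]
b [425. 266.]
b [427. 285.]
b [439. 394.]
(-0.04, 0.018, 0.158) [290. 260.]
(-0.04, 0.008, 0.158) [316. 248.]
(-0.04, -0.008, 0.158) [357. 228.]
(-0.04, -0.018, 0.158) [381. 216.]
(0.019, 0.008, 0.15) [226. 192.]
(0.019, -0.008, 0.15) [266. 174.]
```

View pics/s19.png

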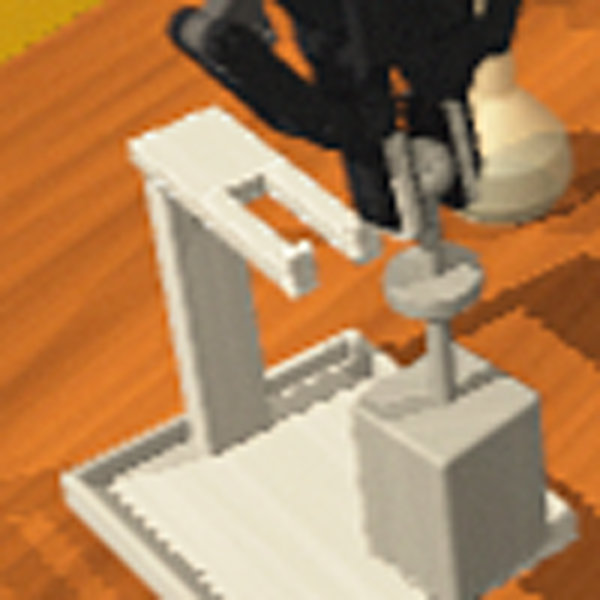

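```bash
python3 -c "
from h import *
gof(-.045,.001,.218)"
```

```text
ball [0.5626 0.2347 0.2184] along -0.0945 side 0.0003
t 25.2 pos [0.5595 0.2352 0.199 ] xang 1.4048 z [-0.162  0.028 -0.986] gap 0.1751 F [ 0.57  1.5  -2.77]
shift units [-0.113  0.972 -0.153]
```

```bash
python3 -m jog '255 -.02 .2 -.03 0 0 0;255 -.02 .2 -.03 0 0 0;255 -.02 .2 -.03 0 0 0;255 -.02 .2 -.03 0 0 0;255 -.03 .17 -.03 0 0 0;255 0 0 0 0 0 0;255 0 0 0 0 0 0' 120 >/dev/null
python3 sl.py s20 -.002 .001 .218
python3 - <<'E'
from plant import eyes
import cv2
cv2.imwrite("pics/w20.png",cv2.resize(eyes.snapshot("wrist")["img"][150:350,160:360,::-1],None,fx=3,fy=3))
E
```

```text
ball [0.6103 0.2214 0.2162] along -0.045 side 0.0014
t 25.9 pos [0.6071 0.2219 0.1967] xang 1.405 z [-0.164  0.027 -0.986] gap 0.1719 F [-0.05  0.48 -3.13]
shift units [-0.118  0.835 -0.178]
b [322. 104.]
b [336. 205.]
b [338. 225.]
b [352. 332.]
(-0.04, 0.018, 0.158) [290. 260.]
(-0.04, 0.008, 0.158) [316. 248.]
(-0.04, -0.008, 0.158) [357. 228.]
(-0.04, -0.018, 0.158) [381. 216.]
(0.019, 0.008, 0.15) [226. 192.]
(0.019, -0.008, 0.15) [266. 174.]
```

View pics/s20.png

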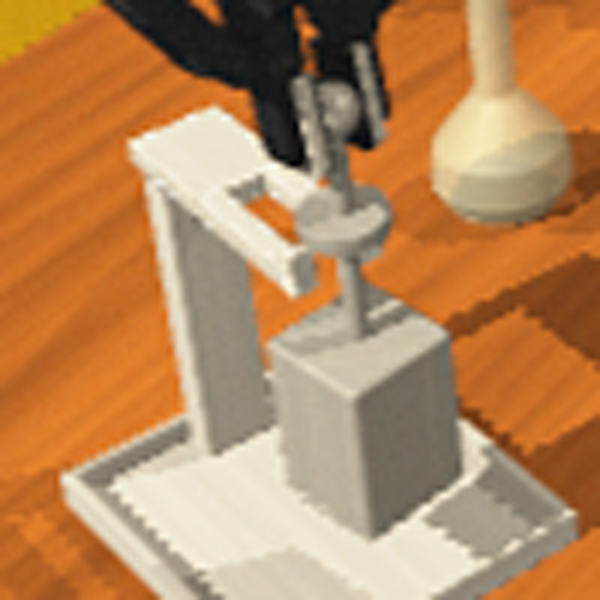

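View pics/w20.png

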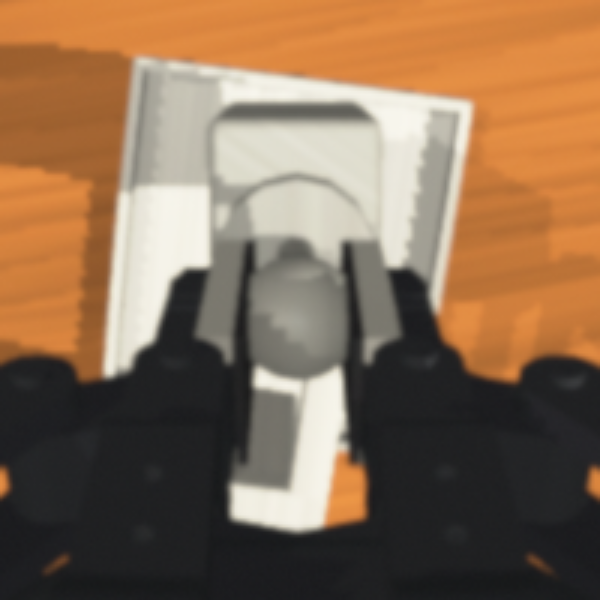

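```bash
python3 -m jog '255 -.01 .18 -.05 0 0 0;255 -.02 .18 -.05 0 0 0;255 -.02 .18 -.03 0 0 0;255 -.02 .17 -.03 0 0 0;255 -.02 .14 -.03 0 0 0;255 0 0 0 0 0 0;255 0 0 0 0 0 0' 120 >/dev/null
python3 sl.py s21 0 .002 .205
python3 - <<'E'
from plant import eyes
import cv2
cv2.imwrite("pics/w21.png",cv2.resize(eyes.snapshot("wrist")["img"][150:350,160:360,::-1],None,fx=3,fy=3))
E
```

```text
ball [0.6523 0.2099 0.2186] along -0.0015 side 0.0026
t 26.7 pos [0.6491 0.2104 0.1992] xang 1.4051 z [-0.164  0.027 -0.986] gap 0.1715 F [-0.43  0.25 -2.3 ]
shift units [-0.015  0.073  0.264]
b [247.  45.]
b [261. 146.]
b [264. 165.]
b [280. 271.]
(-0.04, 0.018, 0.158) [290. 260.]
(-0.04, 0.008, 0.158) [316. 248.]
(-0.04, -0.008, 0.158) [357. 228.]
(-0.04, -0.018, 0.158) [381. 216.]
(0.019, 0.008, 0.15) [226. 192.]
(0.019, -0.008, 0.15) [266. 174.]
```

View pics/s21.png

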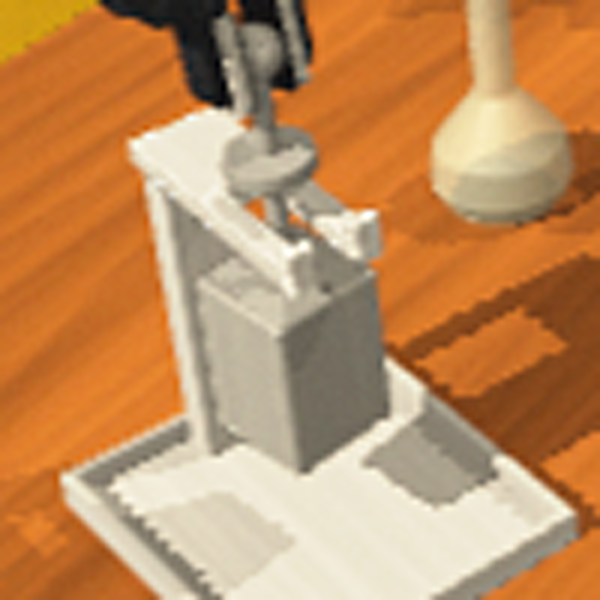

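View pics/w21.png

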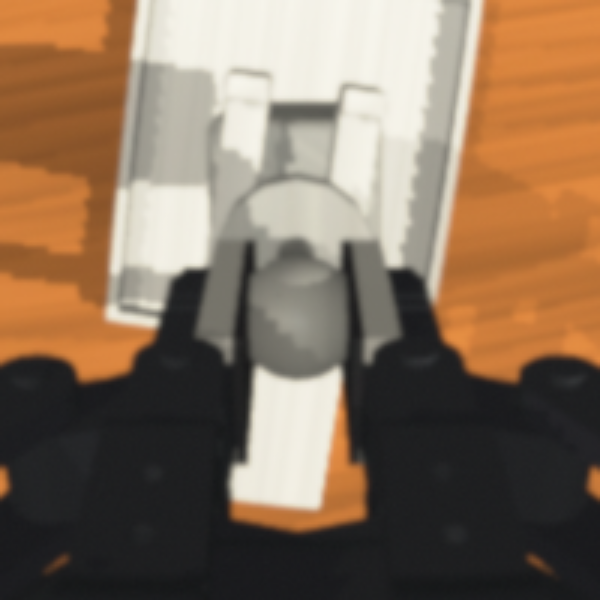

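The stem is in the slot and looks centred. I'll lower it.

```bash
python3 -m jog '255 0 .016 .1 0 0 0;255 0 .016 .1 0 0 0;255 0 .013 .08 0 0 0;255 0 0 0 0 0 0;255 0 0 0 0 0 0' 120 >/dev/null; python3 m.py
python3 -m jog '255 0 .007 .04 0 0 0;255 0 0 0 0 0 0;255 0 0 0 0 0 0' >/dev/null; python3 m.py
python3 sl.py s22 0 .002 .198
```

```text
t 27.3 gap 0.1694 Mx,tool -0.317 F [-0.8  0.1 -3.3]
t 27.6 gap 0.174 Mx,tool -0.271 F [-0.7  0.9 -2.6]
ball [0.6522 0.2099 0.2027] along -0.0016 side 0.0026
t 27.6 pos [0.649  0.2105 0.1833] xang 1.4053 z [-0.163  0.027 -0.986] gap 0.174 F [-0.68  0.86 -2.65]
shift units [-0.016  0.045  0.088]
b [253.  85.]
b [267. 183.]
b [270. 202.]
b [285. 306.]
(-0.04, 0.018, 0.158) [290. 260.]
(-0.04, 0.008, 0.158) [316. 248.]
(-0.04, -0.008, 0.158) [357. 228.]
(-0.04, -0.018, 0.158) [381. 216.]
(0.019, 0.008, 0.15) [226. 192.]
(0.019, -0.008, 0.15) [266. 174.]
```

View pics/s22.png

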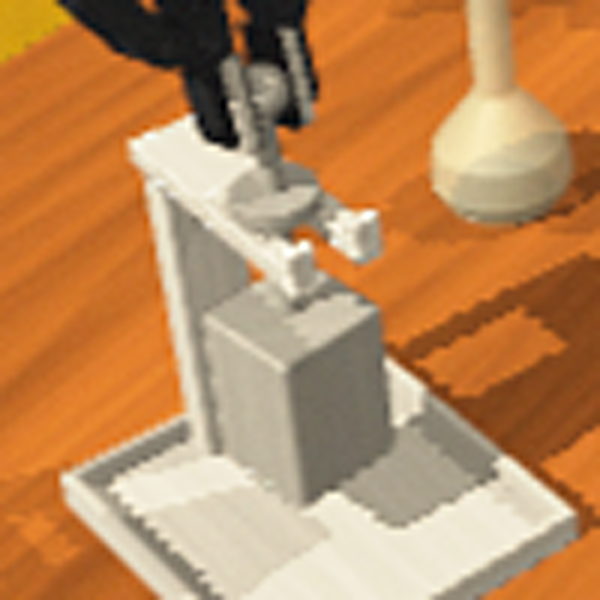

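```bash
python3 -m jog '255 0 .004 .025 0 0 0;255 0 0 0 0 0 0' >/dev/null; python3 m.py
python3 -m jog '255 0 .004 .025 0 0 0;255 0 0 0 0 0 0' >/dev/null; python3 m.py
```

```text
t 27.85 gap 0.1735 Mx,tool -0.228 F [ 0.6  0.5 -3.3]
t 28.05 gap 0.1745 Mx,tool -0.244 F [-0.  -0.4 -2.7]
```

```bash
python3 -m jog '255 0 .003 .02 0 0 0;255 0 0 0 0 0 0' >/dev/null; python3 m.py
python3 -c "
from h import *
gof(0,0,.198)"
```

```text
t 28.25 gap 0.1725 Mx,tool -0.218 F [0.2 0.6 1.2]
ball [0.6524 0.2099 0.1999] along -0.0014 side 0.0026
t 28.25 pos [0.6492 0.2105 0.1804] xang 1.4053 z [-0.162  0.028 -0.986] gap 0.1725 F [0.23 0.56 1.22]
shift units [-0.056  0.027  0.033]
```

The collar is seated: the wrist force went from -2.7 to +1.2 N. I'll release gradually.

```bash
python3 -m jog '215 0 0 0 0 0 0;209 0 0 0 0 0 0;205 0 0 0 0 0 0;202 0 0 0 0 0 0;200 0 0 0 0 0 0;197 0 0 0 0 0 0;194 0 0 0 0 0 0;190 0 0 0 0 0 0;180 0 0 0 0 0 0;160 0 0 0 0 0 0' 20 >/dev/null; python3 m.py; python3 -m jog '110 0 0 0 0 0 0;110 0 0 0 0 0 0;110 0 0 0 0 0 0;110 0 0 0 0 0 0'
python3 sl.py s23 0 0 .3
python3 - <<'E'
from plant import eyes
import cv2
cv2.imwrite("pics/w23.png",cv2.resize(eyes.snapshot("wrist")["img"][130:350,140:360,::-1],None,fx=2.7,fy=2.7))
E
```

```text
t 29.25 gap 0.3712 Mx,tool -0.157 F [ 0.8  0.1 -0.2]
time_s: 29.65
position: [0.649, 0.2105, 0.1797]
orientation: [0.76, 0.644, -0.054, -0.063]
wrist_force: [-0.2, -0.3, 0.2]
finger_gap: 0.57
ball [0.6522 0.21   0.1992] along -0.0016 side 0.0026
t 29.65 pos [0.649  0.2105 0.1797] xang 1.4054 z [-0.163  0.027 -0.986] gap 0.5701 F [-0.16 -0.33  0.16]
shift units [-0.056 -0.308 -1.993]
b [254.  94.]
b [268. 192.]
b [271. 210.]
b [286. 314.]
(-0.04, 0.018, 0.158) [290. 260.]
(-0.04, 0.008, 0.158) [316. 248.]
(-0.04, -0.008, 0.158) [357. 228.]
(-0.04, -0.018, 0.158) [381. 216.]
(0.019, 0.008, 0.15) [226. 192.]
(0.019, -0.008, 0.15) [266. 174.]
```

View pics/s23.png

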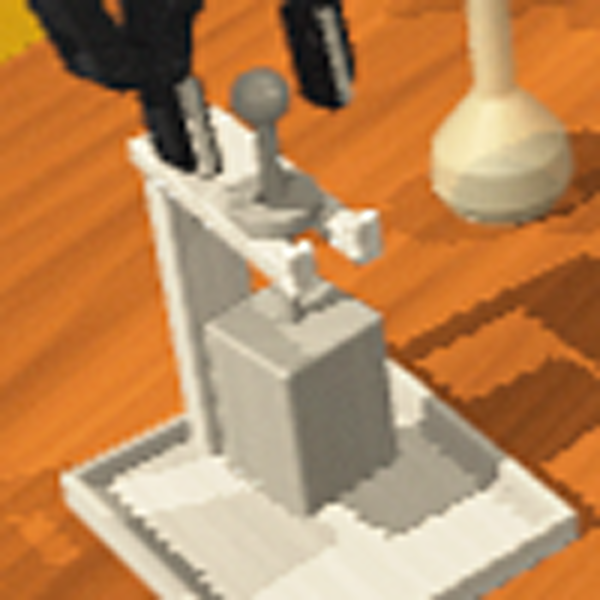

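View pics/w23.png

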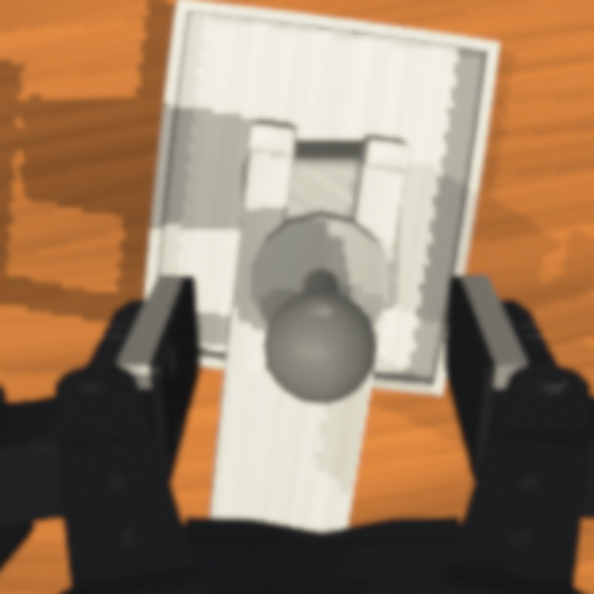

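The fingers are clear of the ball and the collar sits on both prongs. I'll withdraw along the tool axis.

```bash
python3 -m jog '110 0 0 -.2 0 0 0;110 0 0 -.4 0 0 0;110 0 0 -.5 0 0 0;110 0 0 -.5 0 0 0;110 0 0 -.5 0 0 0;110 0 0 -.3 0 0 0;110 0 0 0 0 0 0;110 0 0 0 0 0 0;110 0 0 0 0 0 0'; python3 -m jog '110 0 0 0 0 0 0;110 0 0 0 0 0 0;110 0 0 0 0 0 0;110 0 0 0 0 0 0;110 0 0 0 0 0 0' >/dev/null
python3 sl.py s24 0 0 .3
python3 - <<'E'
from plant import eyes
import cv2
cv2.imwrite("pics/side24.png",eyes.snapshot("side")["img"][:,:,::-1])
cv2.imwrite("pics/top24.png",eyes.snapshot("top")["img"][:,:,::-1])
E
```

```text
time_s: 30.65
position: [0.6684, 0.2072, 0.2968]
orientation: [0.76, 0.644, -0.054, -0.064]
wrist_force: [0.0, -0.0, -0.3]
finger_gap: 0.568
ball [0.6717 0.2067 0.3175] along 0.018 side 0.0051
t 31.15 pos [0.6685 0.2072 0.2981] xang 1.4054 z [-0.163  0.027 -0.986] gap 0.5652 F [ 0.82  0.08 -0.8 ]
shift units [-0.056 -0.307  0.407]
b [ 168. -238.]
b [ 186. -125.]
b [ 189. -103.]
b [207.  16.]
(-0.04, 0.018, 0.158) [290. 260.]
(-0.04, 0.008, 0.158) [316. 248.]
(-0.04, -0.008, 0.158) [357. 228.]
(-0.04, -0.018, 0.158) [381. 216.]
(0.019, 0.008, 0.15) [226. 192.]
(0.019, -0.008, 0.15) [266. 174.]
```

View pics/s24.png

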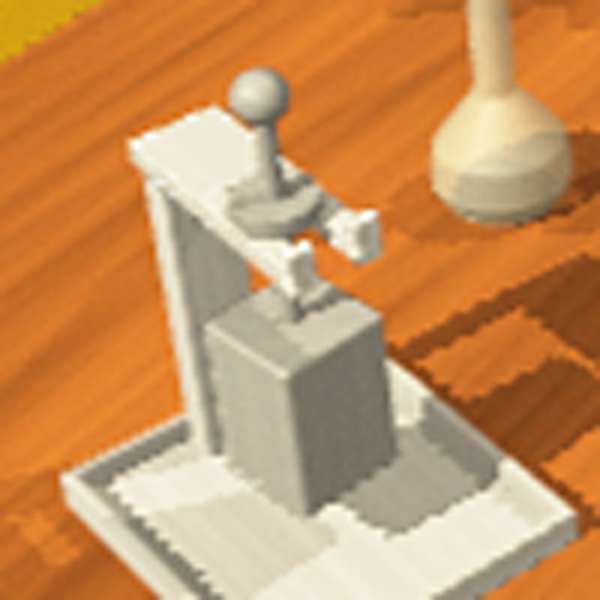

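View pics/side24.png

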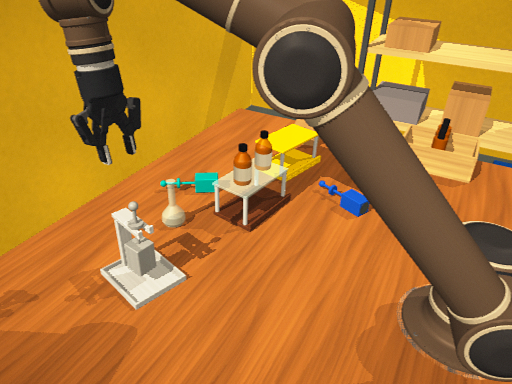

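The dipper hangs still and plumb in the fork: ball at (259,96), and unchanged between the two pictures. The gripper is clear, and the bottles and flask stand where they did. I'll hand the job in.

```bash
python3 -c "
from plant import robot
print(robot.close_job())"
```

```text
the job is handed in; nothing more can be done
None
```

The dipper is hanging by its collar in the fork of the drip stand, and I handed the job in at about 31 s of the 70 s. No verdict came back.

**What I did**
- I took the ball head at 120 N, levelled the dipper over the sill and drew it out from under the shelf.
- In the air I eased the grip until it swung down.
- A small tool turn then left it hanging at about 0.02 rad from plumb, and I held it still there.
- I closed firmly at 120 N, lowered the collar onto the prongs until the weight came off the wrist (-2.7 to +1.2 N), let go and backed off.

**Last checks**
- In the side camera the dipper stands plumb with its collar on both prongs, and it did not move between the pictures taken after release.
- The gripper is well clear and the wrist force reads near zero.
- The bottles and the flask look unmoved in the side picture. I saved a top picture too but did not view it.

**What did not go to plan**
- Lowering the force setting alone did not ease the grip, so I stepped the finger closure down to 199.5 counts instead. The grip force during the hang is therefore inferred, not measured.
- Closing again rolled the dipper to an estimated 0.12 rad. That is inside the 0.2 rad limit, and I turned the tool to bring it back to about 0.02 rad while still gripping firmly.
- One corner fit of the lean, made earlier during the easing, gave 0.188 rad with poor residuals against about 0.15 rad from the stem and cup edges; I went by the edges.

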